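Catch the sawn blanks from the chute and stow the bin in the kit drawer

TASK

Pick up the orange bin by its black handle, hold it up under the lip of the steel chute and press its front wall against the yellow paddle, so that the red gate drops and all four aluminium blanks slide into the bin, none of them ending up on the bench. Stand the filled bin on the bench, let go of it, take it again across its two long sides and lower it upright into the cut-out in the open drawer, handle in the slot by the drawer front, since fingers find no room beside the handle in there; then let go and push the drawer fully home past its detent until it stays shut. Leave the oil bottle, the wrench and the screwdriver where they are.

Things in the scene. Friction and masses are not known exactly. Their poses are not given: they have to be found in the camera images.
- bin: loose orange plastic bin, open on top: outside 100 (x) x 60 (y) x 60 (z) mm, walls and floor 4 mm, 0.13 to 0.25 kg empty. Origin: centre of its underside. Its black handle is on the -x end; the far (+x) end wall is the front wall that presses the paddle
- bin_handle (a point): middle of the bin's handle, 75 mm from the bin's centre and 35 mm above its underside: an upright black fin 10 mm thick (y), 50 mm long (x, from the end wall outwards) and 30 mm high, gripped from above across its thickness
- chute: fixed steel chute on a grey stand. Origin: on the bench below the front face of the resting paddle; x points into the stand. The chute falls to -x at 42 degrees, 36 mm wide outside, 30 inside, its top 300 mm high; the stand is at x > 58 mm, its 6 mm foot plate at x > 40 mm. A red gate across it just above the lip holds back the blanks
- lip (a point): middle of the chute's lower edge, where blanks slide off: 15 mm in front (-x) of the resting paddle's face and 165 mm above the bench; the underside of the chute there is 4 mm lower
- paddle (a joint): swing of the yellow paddle: 0 hanging at rest, 0.46 rad pushed fully in towards the chute's +x. Paddle and gate are one sprung bell crank, pivoted 41 mm behind the lip (x) and 202 mm above the bench; pushed 135 mm above the bench it goes in about 30 mm with 3 to 6 N. The blanks pass from about 0.34 rad; let go, it swings back and shuts the gate
- paddle_face (a point): middle of the front face of the yellow paddle, a plate 50 mm wide (y) and 65 mm high, from 85 to 150 mm above the bench, under the lip; it moves with the paddle
- blank0: loose sawn aluminium blank, 18 x 22 x 16 mm, 17 g; origin at its centre. Four of them lie one behind the other in the chute above the gate, blank0 lowest
- blank1: loose sawn aluminium blank, 18 x 22 x 16 mm, 17 g; origin at its centre. Four of them lie one behind the other in the chute above the gate, blank0 lowest
- blank2: loose sawn aluminium blank, 18 x 22 x 16 mm, 17 g; origin at its centre. Four of them lie one behind the other in the chute above the gate, blank0 lowest
- blank3: loose sawn aluminium blank, 18 x 22 x 16 mm, 17 g; origin at its centre. Four of them lie one behind the other in the chute above the gate, blank0 lowest
- drawer (a joint): how far the drawer is open: 0 fully shut, 0.2 m the most. Between about 0.025 and 0.010 m it has to be pushed over a roller detent, with some 2 to 5 N; past that the roller keeps it shut
- drawer_front (a point): point on the outer face of the grey drawer front, mid-width, at the level of the drawer floor (14 mm above the bench); it moves with the drawer, axes as the cabinet's. The front is 180 mm wide, 5 to 92 mm high, 12 mm thick, with a 100 mm wide pull ledge 10 mm out at its top (82 to 92 mm high). The bin's origin belongs 124 mm behind this point (+x)
- cabinet: fixed blue one-drawer kit cabinet, 250 deep (x) x 184 wide (y) x 100 mm high; origin on the bench below the middle of its front face; the drawer opens to -x. The drawer's plywood insert is 52 mm high, its cut-out 108 (x) x 68 (y) mm, with a 24 mm wide handle slot to the drawer front and, mid-way on each long side, a finger notch 52 mm long (x) and 40 mm deep (y) down to the floor
- oil_bottle: bystander: green plastic oil bottle, 52 mm across, 150 mm high, upright; origin at the centre of its underside
- wrench: bystander: steel wrench 180 mm long lying on the bench; origin at its middle
- screwdriver: bystander: red-handled screwdriver 200 mm long lying on the bench; origin at its middle
Not all that is in view belongs to the job. Of the things like the bin, leave any that is turquoise; of the rest the larger one is meant.

How it is judged:
On the way, in this order (a step that is already met when the one before it is completed fails the run):
1. all four blanks are in the bin while it is held in the fingers clear of the bench (x of blank0 in the frame of bin between -0.048 and 0.048 m and y of blank0 in the frame of bin between -0.028 and 0.028 m and z of blank0 in the frame of bin between 0.004 and 0.065 m and x of blank1 in the frame of bin between -0.048 and 0.048 m and y of blank1 in the frame of bin between -0.028 and 0.028 m and z of blank1 in the frame of bin between 0.004 and 0.065 m and x of blank2 in the frame of bin between -0.048 and 0.048 m and y of blank2 in the frame of bin between -0.028 and 0.028 m and z of blank2 in the frame of bin between 0.004 and 0.065 m and x of blank3 in the frame of bin between -0.048 and 0.048 m and y of blank3 in the frame of bin between -0.028 and 0.028 m and z of blank3 in the frame of bin between 0.004 and 0.065 m and height (world z) of bin above 0.03 m and contact force between the fingers and bin above 1 N), for 0.2 s.
2. the filled bin stands upright on the bench, let go (x of blank0 in the frame of bin between -0.048 and 0.048 m and y of blank0 in the frame of bin between -0.028 and 0.028 m and z of blank0 in the frame of bin between 0.004 and 0.065 m and x of blank1 in the frame of bin between -0.048 and 0.048 m and y of blank1 in the frame of bin between -0.028 and 0.028 m and z of blank1 in the frame of bin between 0.004 and 0.065 m and x of blank2 in the frame of bin between -0.048 and 0.048 m and y of blank2 in the frame of bin between -0.028 and 0.028 m and z of blank2 in the frame of bin between 0.004 and 0.065 m and x of blank3 in the frame of bin between -0.048 and 0.048 m and y of blank3 in the frame of bin between -0.028 and 0.028 m and z of blank3 in the frame of bin between 0.004 and 0.065 m and contact force between the fingers and bin below 0.3 N and height (world z) of bin below 0.006 m and angle between bin's own z axis and vertical below 0.1 rad), for 0.2 s.
3. the filled bin sits in the cut-out of the drawer, let go, with the drawer still open (x of blank0 in the frame of bin between -0.048 and 0.048 m and y of blank0 in the frame of bin between -0.028 and 0.028 m and z of blank0 in the frame of bin between 0.004 and 0.065 m and x of blank1 in the frame of bin between -0.048 and 0.048 m and y of blank1 in the frame of bin between -0.028 and 0.028 m and z of blank1 in the frame of bin between 0.004 and 0.065 m and x of blank2 in the frame of bin between -0.048 and 0.048 m and y of blank2 in the frame of bin between -0.028 and 0.028 m and z of blank2 in the frame of bin between 0.004 and 0.065 m and x of blank3 in the frame of bin between -0.048 and 0.048 m and y of blank3 in the frame of bin between -0.028 and 0.028 m and z of blank3 in the frame of bin between 0.004 and 0.065 m and x of bin in the frame of drawer_front between 0.112 and 0.136 m and y of bin in the frame of drawer_front between -0.01 and 0.01 m and z of bin in the frame of drawer_front between -0.004 and 0.006 m and contact force between the fingers and bin below 0.3 N and angle between bin's own z axis and vertical below 0.1 rad and value of joint drawer above 0.03 m), for 0.2 s.
At the end, for the whole second after the job is handed in: the drawer is shut to within 4 mm and stays so; the bin sits upright (within 0.1 rad) in the cut-out, handle towards the drawer front: its origin within 12 mm along and 10 mm across of the cut-out's centre and between 4 mm below and 6 mm above its floor, at rest; all four blanks are inside the bin (x of blank0 in the frame of bin between -0.048 and 0.048 m and y of blank0 in the frame of bin between -0.028 and 0.028 m and z of blank0 in the frame of bin between 0.004 and 0.065 m and x of blank1 in the frame of bin between -0.048 and 0.048 m and y of blank1 in the frame of bin between -0.028 and 0.028 m and z of blank1 in the frame of bin between 0.004 and 0.065 m and x of blank2 in the frame of bin between -0.048 and 0.048 m and y of blank2 in the frame of bin between -0.028 and 0.028 m and z of blank2 in the frame of bin between 0.004 and 0.065 m and x of blank3 in the frame of bin between -0.048 and 0.048 m and y of blank3 in the frame of bin between -0.028 and 0.028 m and z of blank3 in the frame of bin between 0.004 and 0.065 m and x of bin in the frame of drawer_front between 0.112 and 0.136 m and y of bin in the frame of drawer_front between -0.01 and 0.01 m and z of bin in the frame of drawer_front between -0.004 and 0.006 m and angle between bin's own z axis and vertical below 0.1 rad and angle between the x axis of bin and the x axis of drawer_front, either way round below 0.2 rad and value of joint drawer below 0.004 m and linear speed of bin below 0.02 m/s); the robot touches nothing.
It fails at once if a blank falls on the bench (height (world z) of any of blank0, blank1, blank2, blank3 below 0.0115 m).
It fails at once if the oil bottle, wrench or screwdriver is moved more than 40 mm or the bottle tipped over (distance of any of oil_bottle, wrench, screwdriver from where it was at the start of the episode above 0.04 m or angle between oil_bottle's own z axis and vertical above 0.5 rad).
It also fails if it takes over 72 s, if anything falls off the work surface, if the arm or the gripper's body presses on something with over 40 N, if the wrist force passes 120 N, or if a joint passes its speed limit or range.

ROBOT

A 6-joint arm with a two-finger parallel gripper is mounted at the origin on the work surface. World frame = base frame: x ahead of the robot, y to its left, z up, the work surface at z = 0. Lengths are in m, angles in rad, forces in N, time in s.
With the tool pointing down it reaches from about 0.4 to 0.925 m from the base axis. Payload 3.4 kg.
Tool frame: the origin (TCP) lies between the finger pads; the fingertips stand 14 mm ahead of it and the grasp point (between the pads) lies 5 mm behind it; z points along the fingers, y is the line along which they close (so a half turn about z gives the same grasp; the last joint's range is limited). The gripper opens to 85 mm and grips with 20 to 120 N. Pads are 22 mm wide; open, the fingers measure 114 mm over their backs; the gripper's body (76 mm by 85 mm) begins 54 mm behind the grasp point. The pads swing forward as they close: fully open they stand 13 mm farther back than shut.
Start: joints at [1.135, 0.307, 1.506, -0, 1.328, -0.073], TCP at [0.204, 0.538, 0.245] pointing down, gripper open.
Joint ranges: [-3.12, 3.12], [-1.05, 2.28], [0.14, 2.33], [-1.42, 4.57], [0.1, 2.73], [-2.68, 2.68]. Speed limits (rad/s): [2.57, 2.57, 3.14, 3.14, 3.14, 3.14].

INTERFACE

Orientations are given as a rotation vector (axis times angle).
In Python, from plant import sense, get_image, close_job gives the robot as it stands. The module is installed in compiled form; this text tells all that it offers.
- The arm moves only by the shell command python3 -m pendant 'ROWS' [FORCE]. ROWS is JSON, a list that holds one entry, the list of rows, each a list of 7 numbers: the closure, from 0 (fully open) to 1 (shut), then the shift along the tool's x, y, z in mm, then the turn, a rotation vector about the tool's x, y, z in degrees. In form: [[[claw, tx, ty, tz, ax, ay, az], ...]]. A call has 1 to 8 rows; each row shifts and turns the commanded pose from where the row before left it, along the tool's axes as they then stand; what a row does not reach is not made up. A row lasts 1/12 s, in which the tool goes at most 41.7 mm and 7.16 degrees, less where a joint would pass 70% of its speed; a pose out of reach is approached as far as the arm can. A call with a gripper value outside its range is refused whole. The fingers move at their own pace and stop on an object; FORCE is the grip in N (left out, the last holds). Time passes only in rows, so rows that do not move let the fingers close. It gives the time, the measured TCP pose, the force, the opening and the grip force at its end, in the units of the state.
- sense(): the state, without advancing time (a new reading comes with each control period).
- get_image(name): name is "scene" or "top" or "wrist"; returns a dict with "frame" (480x640x3 uint8, red, green, blue), "fx", "fy", "cx", "cy" (pixels), "distortion" ([k1, k2, p1, p2, k3] as OpenCV has them; the pictures are not rectified), "T" (4x4, takes a point from camera to world coordinates); the wrist camera has in their place "tool_from_camera" (4x4, takes a point from camera to tool coordinates, whose origin is the TCP and whose axes are the flange's). Camera axes: x right, y down, z forward; pixel columns grow to the right and rows downward; lengths in m; the calibration is good to about 2 mm. A picture is of the moment at which its call begins: read the wrist's pose just before it. There is no depth.
- close_job(): hands the job in; it is judged then, once.
The state is a dict: "clock": time; "joints": joint angles; "qvel": joint speeds; "joint_torque": joint torques, N m; "tcp_pos": TCP position; "ee_rot": TCP orientation; "contact_force": force on the tool from outside, world axes, zero at the start; "moment": the same for the moment, N m; "opening": finger opening in m; "gripper_force": force on a finger pad.
Only numpy, scipy, OpenCV 4.12 (cv2) and the standard library are available. Lean on these libraries where they do the work, as an engineer would, in place of code of your own. Each camera call takes 0.05 s, during which the arm holds its last target. There are 200 camera calls.

## Working session

There is one attempt and no reset: what is moved stays moved. The work goes in short steps, Python scripts to look and compute and a shell command to move; the robot and the scene stay as the last step left them, time stands still between calls to the robot, and variables do not carry over. Pictures are saved under pics/ and viewed, at most 10 in all, crops included, and the job is handed in when it is done.

```bash
mkdir -p pics
cat > h.py <<'E'
import numpy as np, cv2
from plant import sense, get_image
from scipy.spatial.transform import Rotation as R
def ray(im,uv,T=None):
    K=np.array([[im['fx'],0,im['cx']],[0,im['fy'],im['cy']],[0,0,1.]])
    n=cv2.undistortPoints(np.array(uv,float).reshape(-1,1,2),K,np.array(im['distortion'],float)).reshape(-1,2)
    T=np.array(im['T']) if T is None else T
    return T[:3,3], np.c_[n,np.ones(len(n))]@T[:3,:3].T
def onz(im,uv,z,T=None):
    o,d=ray(im,uv,T); return o+d*((z-o[2])/d[:,2])[:,None]
def tri(i1,p1,i2,p2,T1=None,T2=None):
    o1,d1=ray(i1,p1,T1);o2,d2=ray(i2,p2,T2);out=[]
    for a,b in zip(d1,d2):
        s=np.linalg.lstsq(np.c_[a,-b],o2-o1,rcond=None)[0]
        x=o1+a*s[0];y=o2+b*s[1];out.append(np.r_[(x+y)/2,np.linalg.norm(x-y)])
    return np.array(out)
def proj(im,P,T=None):
    T=np.array(im['T']) if T is None else T
    Ti=np.linalg.inv(T);K=np.array([[im['fx'],0,im['cx']],[0,im['fy'],im['cy']],[0,0,1.]])
    return cv2.projectPoints(np.array(P,float).reshape(-1,3),cv2.Rodrigues(Ti[:3,:3])[0],Ti[:3,3],K,np.array(im['distortion'],float))[0].reshape(-1,2)
def toolT(s):
    T=np.eye(4);T[:3,:3]=R.from_rotvec(s['ee_rot']).as_matrix();T[:3,3]=s['tcp_pos'];return T
def wrist():
    s=sense();im=get_image('wrist');return im,toolT(s)@np.array(im['tool_from_camera'])
def save(im,name): cv2.imwrite('pics/'+name+'.png',im['frame'][:,:,::-1])
E
python3 - <<'E'
from h import *
import pickle
d={}
for n in('scene','top'):
    im=get_image(n);d[n]=im;save(im,n+'0');print(n,np.round(im['T'],3).tolist(),im['fx'],im['distortion'])
pickle.dump(d,open('im0.pkl','wb'))
s=sense();print(s);print(toolT(s))
w=get_image('wrist');print(w['tool_from_camera'])
E
```

```text
scene [[-0.605, 0.677, -0.419, 1.191], [0.796, 0.519, -0.311, 0.466], [0.006, -0.522, -0.853, 1.513], [0.0, 0.0, 0.0, 1.0]] 589.3329201372321 [-0.14877093  0.          0.          0.          0.        ]
top [[-0.013, -0.994, 0.112, 0.377], [-1.0, 0.014, 0.003, -0.019], [-0.005, -0.112, -0.994, 1.426], [0.0, 0.0, 0.0, 1.0]] 514.9645025389726 [0.04666061 0.         0.         0.         0.        ]
{'clock': 0.1, 'joints': array([ 1.13551485e+00,  3.07507634e-01,  1.50755898e+00, -9.56036258e-06,
        1.32839087e+00, -7.34834110e-02]), 'qvel': array([ 0.00283277, -0.00018076, -0.00145797, -0.00051089, -0.00051677,
        0.00159485]), 'joint_torque': array([-9.68876957e-04, -4.58530176e+01, -2.52609175e+01, -2.39032533e-04,
        5.65640294e-03,  7.16111202e-06]), 'tcp_pos': array([0.20328596, 0.53721833, 0.24446159]), 'ee_rot': array([-5.65129924e-01, -3.08987582e+00,  2.83824954e-03]), 'contact_force': array([-0.57832641, -0.27473808, -0.34082821]), 'moment': array([-0.0433744 , -0.00178223, -0.01030477]), 'gripper_force': 0.0, 'opening': 0.08558003422590946}
[[-9.35262665e-01  3.53953589e-01 -7.77918041e-04  2.03285963e-01]
 [ 3.53954421e-01  9.35261138e-01 -1.69484785e-03  5.37218328e-01]
 [ 1.27659035e-04 -1.86047544e-03 -9.99998261e-01  2.44461593e-01]
 [ 0.00000000e+00  0.00000000e+00  0.00000000e+00  1.00000000e+00]]
[[ 4.30140682e-04 -9.64686959e-01 -2.63398719e-01  6.58950420e-02]
 [ 9.99999579e-01  2.01306482e-04  8.95762756e-04  5.27338339e-04]
 [-8.11106780e-04 -2.63398993e-01  9.64686639e-01 -1.28121611e-01]
 [ 0.00000000e+00  0.00000000e+00  0.00000000e+00  1.00000000e+00]]
```

View pics/scene0.png

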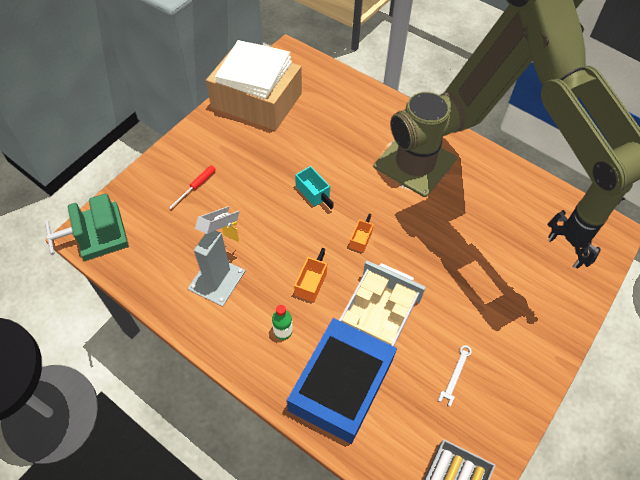

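View pics/top0.png

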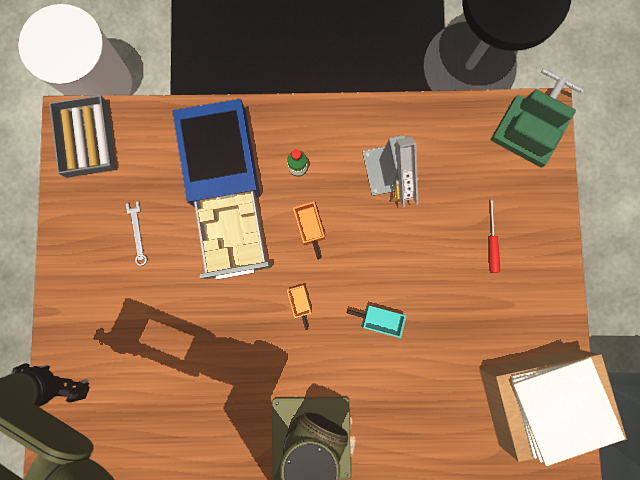

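Candidates for the bin in the top image: turquoise bin at (384,320), which is ruled out by colour. The small orange one is at (300,300) and the large orange one at (309,223), with its handle at (317,250). I choose the large orange one. The chute is at (402,175) and the open drawer at (232,235). Next I check a close crop and measure by masks.

Run:
```python
from h import *
import pickle
d=pickle.load(open('im0.pkl','rb'))
t=d['top'];f=t['frame'][:,:,::-1]
cv2.imwrite('pics/crop1.png',cv2.resize(f[100:285,170:430],None,fx=3,fy=3,interpolation=cv2.INTER_CUBIC))
hsv=cv2.cvtColor(f,cv2.COLOR_BGR2HSV)
m=cv2.inRange(hsv,(8,150,120),(18,255,255)); m[:, :280]=0;m[:,345:]=0
for c in cv2.findContours(m,cv2.RETR_EXTERNAL,cv2.CHAIN_APPROX_NONE)[0]:
    if cv2.contourArea(c)>150:
        r=cv2.minAreaRect(c);b=cv2.boxPoints(r);print(r,onz(t,b,.06).round(3).tolist(),onz(t,[r[0]],.06).round(4))
```

```text
((312.0, 244.5), (303.0, 64.0), 90.0) [[0.923, 0.07, 0.06], [0.92, -0.106, 0.06], [0.113, -0.089, 0.06], [0.115, 0.075, 0.06]] [[ 0.5039 -0.0124  0.06  ]]
```

View pics/crop1.png

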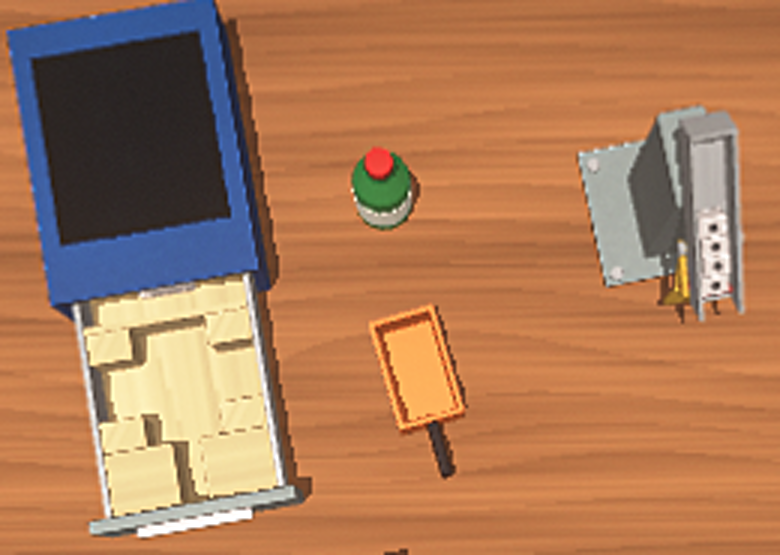

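The crop shows the large orange bin, with rim corners at crop (371,323), (435,306), (466,408) and (402,432) and the handle tip at (448,474). It also shows the chute with four blanks at (714,255), and the drawer with its cut-out at (175,390).

Run:
```python
from h import *
import pickle
d=pickle.load(open('im0.pkl','rb'));t=d['top'];s=d['scene']
F=lambda p:(np.array(p,float)+.5)/3-.5+[170,100]
c=onz(t,F([(371,323),(435,306),(466,408),(402,432)]),.06);print('rim',c.round(4).tolist(),np.linalg.norm(np.diff(c,axis=0),axis=1))
print('centre',c.mean(0)); v=(c[0]+c[1]-c[2]-c[3])[:2];print('yaw',np.degrees(np.arctan2(v[1],v[0])))
print('handle tip',onz(t,F([(448,474)]),.05))
print('plate',onz(t,F([(580,152),(607,286)]),.006).round(4).tolist())
print('drawer front outer top edge',onz(t,F([(90,528),(302,491)]),.092).round(4).tolist())
print('cabinet front top',onz(t,F([(52,302),(270,262),(10,30),(215,2)]),.1).round(4).tolist())
print('insert cut corners z52',onz(t,F([(135,335),(205,318),(148,445),(220,405)]),.052).round(4).tolist())
f=s['frame'][:,:,::-1]
hsv=cv2.cvtColor(f,cv2.COLOR_BGR2HSV)
cv2.imwrite('pics/crop2.png',cv2.resize(f[195:310,180:340],None,fx=5,fy=5,interpolation=cv2.INTER_CUBIC))
```

```text
rim [[0.6048, 0.0364, 0.06], [0.6194, -0.0211, 0.06], [0.5271, -0.0474, 0.06], [0.5065, 0.0097, 0.06]] [0.05930447 0.09597141 0.06076776]
centre [ 0.564436   -0.00561265  0.06      ]
yaw 15.507387881853992
handle tip [[ 0.46923755 -0.03062351  0.05      ]]
plate [[0.7736, -0.1595, 0.006], [0.6455, -0.1817, 0.006]]
drawer front outer top edge [[0.4243, 0.2782, 0.092], [0.4535, 0.096, 0.092]]
cabinet front top [[0.6203, 0.3115, 0.1], [0.6532, 0.1223, 0.1], [0.8643, 0.351, 0.1], [0.8879, 0.1702, 0.1]]
insert cut corners z52 [[0.5981, 0.2488, 0.052], [0.6127, 0.186, 0.052], [0.4988, 0.2365, 0.052], [0.5338, 0.1724, 0.052]]
```

View pics/crop2.png

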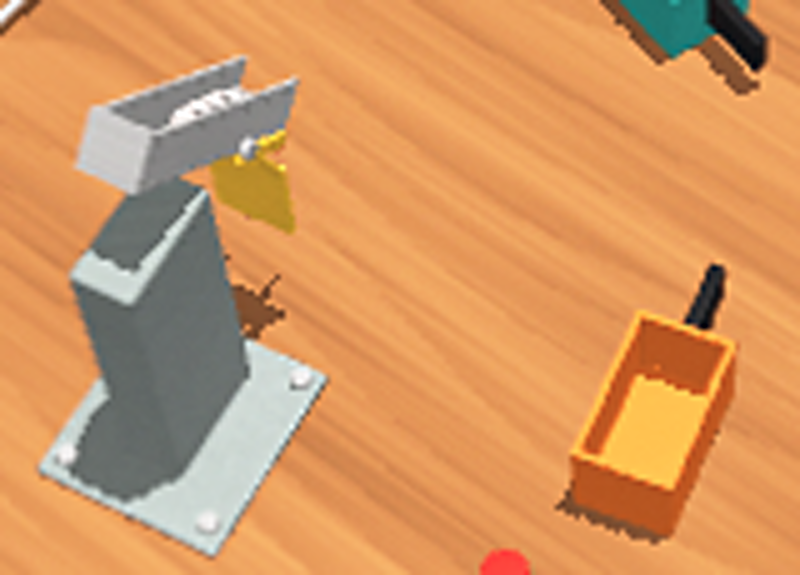

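The scene crop shows the plate corners at (327,378), (215,556) and (40,468). The chute's lip corners are at (297,80) and (245,58), its rear corners at (150,135) and (93,108), and the paddle's lower corner is at (293,232). I triangulate these against the top view.

Run:
```python
from h import *
import pickle
d=pickle.load(open('im0.pkl','rb'));t=d['top'];s=d['scene']
F=lambda p:(np.array(p,float)+.5)/3-.5+[170,100]
G=lambda p:(np.array(p,float)+.5)/5-.5+[180,195]
print(tri(s,G([(297,80),(245,58),(150,135),(93,108)]),t,F([(697,320),(743,312),(679,119),(737,119)])).round(4))
print('plate scene',onz(s,G([(327,378),(215,556),(40,468)]),.006).round(4).tolist())
print('bin scene rim',onz(s,G([(640,313),(737,345),(673,490),(573,455)]),.06).round(4).tolist())
w=onz(s,G([(640,313),(737,345),(673,490),(573,455)]),.06);print(w.mean(0))
```

```text
[[ 5.837e-01 -2.350e-01  1.832e-01  3.300e-03]
 [ 5.893e-01 -2.714e-01  1.798e-01  7.000e-04]
 [ 7.118e-01 -2.031e-01  3.134e-01  1.500e-03]
 [ 7.133e-01 -2.460e-01  3.013e-01  3.500e-03]]
plate scene [[0.6517, -0.1784, 0.006], [0.7773, -0.1544, 0.006], [0.7976, -0.2715, 0.006]]
bin scene rim [[0.5307, -0.0414, 0.06], [0.514, 0.0148, 0.06], [0.6086, 0.0411, 0.06], [0.625, -0.0158, 0.06]]
[ 5.69583273e-01 -3.24953076e-04  6.00000000e-02]
```

```bash
python3 -m pendant '[[[0,0,0,0,0,0,-6],[0,0,0,0,0,0,-6],[0,0,0,0,0,0,-6],[0,0,0,0,0,0,-6],[0,0,0,0,0,0,-6],[0,0,0,0,0,0,-6]]]'
python3 -m pendant '[[[0,-7,-38,0,0,0,0],[0,-7,-38,0,0,0,0],[0,-7,-38,0,0,0,0],[0,-7,-38,0,0,0,0],[0,-7,-38,0,0,0,0],[0,-7,-38,0,0,0,0],[0,-7,-38,0,0,0,0],[0,-7,-38,0,0,0,0]]]'
python3 -m pendant '[[[0,-7,-38,0,0,0,0],[0,-7,-38,0,0,0,0],[0,-7,-38,0,0,0,0],[0,-7,-38,0,0,0,0],[0,-7,-38,0,0,0,0],[0,-7,-38,0,0,0,0],[0,-7,-38,0,0,0,0],[0,-7,-38,0,0,0,0]]]'
python3 - <<'E'
from h import *
import pickle
im,T=wrist();save(im,'w1');pickle.dump((im,T),open('w1.pkl','wb'));s=sense();print(toolT(s).round(4),s['joints'].round(3),s['clock'])
E
```

```text
clock: 0.65
tcp_pos: [0.2034, 0.5375, 0.2449]
ee_rot: [0.425, -3.112, 0.001]
contact_force: [0.1, 0.3, 0.3]
opening: 0.0852
gripper_force: 0.0
clock: 1.32
tcp_pos: [0.3377, 0.2575, 0.2452]
ee_rot: [0.418, -3.114, 0.0]
contact_force: [0.3, 0.1, -1.1]
opening: 0.0856
gripper_force: 0.0
clock: 1.98
tcp_pos: [0.4719, -0.0212, 0.2452]
ee_rot: [0.417, -3.114, -0.0]
contact_force: [1.2, 0.4, 0.0]
opening: 0.0854
gripper_force: 0.0
[[-0.9655 -0.2605  0.0045  0.4764]
 [-0.2605  0.9654 -0.0064 -0.0275]
 [-0.0027 -0.0074 -1.      0.2455]
 [ 0.      0.      0.      1.    ]] [-0.142  0.167  1.702 -0.006  1.267 -1.975] 2.0333
```

View pics/w1.png

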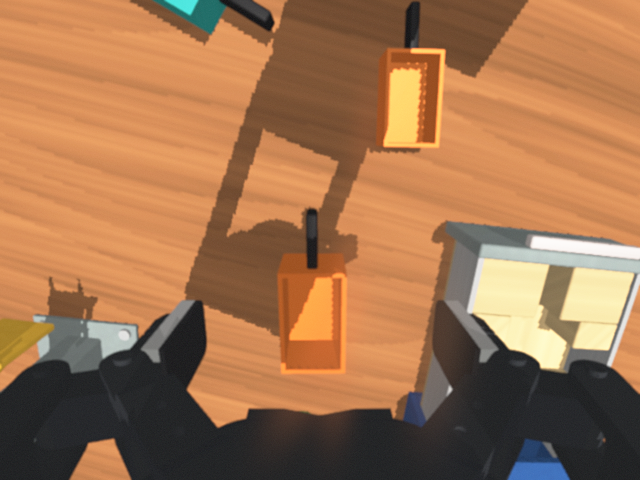

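The wrist view shows the large bin with its rim from about (279,276) to (346,373). Its handle runs from (312,210) to (312,268), and the small bin is above it at (412,97). The paddle is at far left (25,340) and the drawer at right.

Run:
```python
from h import *
import pickle
im,T=pickle.load(open('w1.pkl','rb'))
f=im['frame'][:,:,::-1];hsv=cv2.cvtColor(f,cv2.COLOR_BGR2HSV)
c=onz(im,[(278.5,276),(346.5,276),(345.5,373),(282,373)],.06,T);print(c.round(4).tolist(),np.linalg.norm(np.diff(c,axis=0),axis=1),c.mean(0))
m=(hsv[:,:,2]<60).astype(np.uint8);m[:200]=0;m[272:]=0;m[:,:295]=0;m[:,330:]=0
for y in (212,220,230,240,250,260,265):
    x=np.where(m[y])[0];print(y,x.min() if len(x) else None,x.max() if len(x) else None)
p=onz(im,[(312,211),(312,267)],.05,T);print(p)
for y in range(262,300,2): print(y,f[y,300].tolist(),end=' ')
s=hsv[:,:,:]
mm=cv2.inRange(hsv,(8,190,60),(20,255,255))
for y in (285,300,320,340,360):
    x=np.where(mm[y,260:365])[0]+260;print(y,x.min(),x.max())
```

```text
[[0.5298, -0.0416, 0.06], [0.5143, 0.0152, 0.06], [0.6079, 0.042, 0.06], [0.6236, -0.0157, 0.06]] [0.05891423 0.09733075 0.05979443] [ 5.68901270e-01 -2.49099428e-05  6.00000000e-02]
212 307 316
220 307 315
230 307 316
240 307 316
250 307 316
260 308 316
265 308 316
[[ 0.46886296 -0.02802958  0.05      ]
 [ 0.51755351 -0.01498848  0.05      ]]
262 [32, 83, 157] 264 [37, 85, 162] 266 [36, 84, 160] 268 [38, 83, 161] 270 [34, 83, 159] 272 [34, 84, 162] 274 [37, 90, 178] 276 [41, 94, 184] 278 [38, 93, 182] 280 [43, 96, 186] 282 [41, 96, 184] 284 [42, 95, 183] 286 [43, 95, 185] 288 [39, 91, 180] 290 [39, 94, 182] 292 [41, 94, 184] 294 [44, 97, 185] 296 [39, 94, 183] 298 [43, 97, 184] 285 279 341
300 279 341
320 280 340
340 281 341
360 282 340
```

```bash
cat >> h.py <<'E'
def go(p,s=None):
    s=s or sense();T=toolT(s);print('tcp',T[:3,3].round(4),'xang',np.degrees(np.arctan2(T[1,0],T[0,0])).round(2),'tool shift mm',((np.array(p)-T[:3,3])@T[:3,:3]*1000).round(1),'F',s['contact_force'].round(1),'clk',s['clock'])
E
python3 -m pendant '[[[0.3,0,0,0,0,0,0],[0.5,0,0,0,0,0,0]]]' 50
python3 -c "
from h import *
go([.4925,-.021,.030])"
```

```text
clock: 2.2
tcp_pos: [0.4714, -0.0197, 0.2448]
ee_rot: [0.413, -3.113, -0.002]
contact_force: [0.5, 0.6, 0.6]
opening: 0.064
gripper_force: 0.0
tcp [ 0.4714 -0.0197  0.2448] xang -164.87 tool shift mm [-20.4  -7.  214.8] F [0.5 0.6 0.6] clk 2.2
```

```bash
python3 -m pendant '[[[0.5,-10,-3,25,0,0,0],[0.5,-10,-4,25,0,0,0],[0.5,0,0,35,0,0,0],[0.5,0,0,35,0,0,0],[0.5,0,0,35,0,0,0],[0.5,0,0,30,0,0,0],[0.5,0,0,0,0,0,0]]]'
python3 -c "
from h import *
go([.4925,-.021,.030])
im,T=wrist();save(im,'w2')
print(proj(im,[[.4925,-.021,.05],[.568,-.0005,.06]],T))"
```

```text
clock: 2.78
tcp_pos: [0.4874, -0.0184, 0.0556]
ee_rot: [0.419, -3.102, -0.005]
contact_force: [-1.0, 0.7, -0.3]
opening: 0.0428
gripper_force: 0.0
tcp [ 0.4874 -0.0184  0.0556] xang -164.6 tool shift mm [-4.5 -4.  25.6] F [-1.   0.7 -0.3] clk 2.7833
[[308.61235571 325.76852201]
 [309.02762285 500.83824219]]
```

View pics/w2.png

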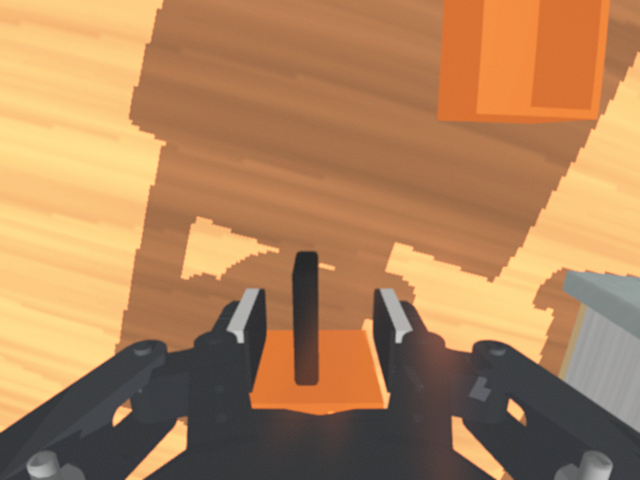

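The black handle at (306,320) lies between the pads at (250,320) and (393,320). It sits slightly left of centre, so I shift about -3 mm in y, descend and close.

```bash
python3 -m pendant '[[[0.5,-4,-4,12,0,0,0],[0.5,0,0,13,0,0,0],[0.5,0,0,0,0,0,0],[1,0,0,0,0,0,0],[1,0,0,0,0,0,0],[1,0,0,0,0,0,0],[1,0,0,0,0,0,0],[1,0,0,0,0,0,0]]]' 50
python3 -c "
from h import *
go([.4925,-.021,.030])"
```

```text
clock: 3.5
tcp_pos: [0.4986, -0.0235, 0.0367]
ee_rot: [-0.417, 3.111, -0.0]
contact_force: [-0.6, 1.1, 8.2]
opening: 0.009
gripper_force: 50.0
tcp [ 0.4986 -0.0235  0.0367] xang -164.75 tool shift mm [5.2 4.  6.7] F [-0.6  1.1  8.2] clk 3.5
```

```bash
python3 -m pendant '[[[1,0,0,-5,0,0,0],[1,0,0,-10,0,0,0],[1,0,0,-15,0,0,0],[1,0,0,-20,0,0,0],[1,0,0,-20,0,0,0],[1,0,0,-15,0,0,0],[1,0,0,0,0,0,0]]]' 80
python3 -m pendant '[[[1,6,-12,0,0,0,0],[1,14,-25,0,0,0,0],[1,14,-25,0,0,0,0],[1,14,-25,0,0,0,0],[1,14,-25,0,0,0,0],[1,14,-25,0,0,0,0],[1,14,-25,0,0,0,0],[1,14,-25,0,0,0,0]]]'
python3 -m pendant '[[[1,14,-25,0,0,0,0],[1,6,-12,0,0,0,0],[1,0,0,0,0,0,2.4],[1,0,0,0,0,0,2.4],[1,0,0,0,0,0,0],[1,0,0,0,0,0,0]]]'
python3 - <<'E'
from h import *
go([.440,-.278,.12])
w,T=wrist();s=get_image('scene');t=get_image('top')
import pickle;pickle.dump((w,T,s,t),open('i2.pkl','wb'))
a=cv2.resize(s['frame'][180:310,170:330],None,fx=2.5,fy=2.5,interpolation=cv2.INTER_CUBIC)
b=cv2.resize(t['frame'][130:290,350:450],None,fx=2.5,fy=2.5,interpolation=cv2.INTER_CUBIC)
c=cv2.resize(w['frame'],(400,300))
o=np.zeros((600,800,3),np.uint8);o[:a.shape[0],:400]=a;o[:b.shape[0],420:420+b.shape[1]]=b;o[325:600,:367]=cv2.resize(w['frame'],(367,275))
cv2.imwrite('pics/m1.png',o[:,:,::-1])
E
```

```text
clock: 4.08
tcp_pos: [0.4997, -0.0239, 0.1233]
ee_rot: [-0.417, 3.108, -0.003]
contact_force: [1.6, 0.4, -2.1]
opening: 0.0086
gripper_force: 78.4
clock: 4.75
tcp_pos: [0.4453, -0.2322, 0.1193]
ee_rot: [0.417, -3.112, -0.002]
contact_force: [0.4, 0.8, -2.4]
opening: 0.0086
gripper_force: 78.3
clock: 5.25
tcp_pos: [0.4366, -0.2717, 0.1196]
ee_rot: [0.288, -3.127, -0.002]
contact_force: [0.3, 0.1, -2.3]
opening: 0.0084
gripper_force: 78.5
tcp [ 0.4366 -0.2717  0.1196] xang -169.47 tool shift mm [-2.2 -6.8 -0.4] F [ 0.3  0.1 -2.3] clk 5.25
```

View pics/m1.png

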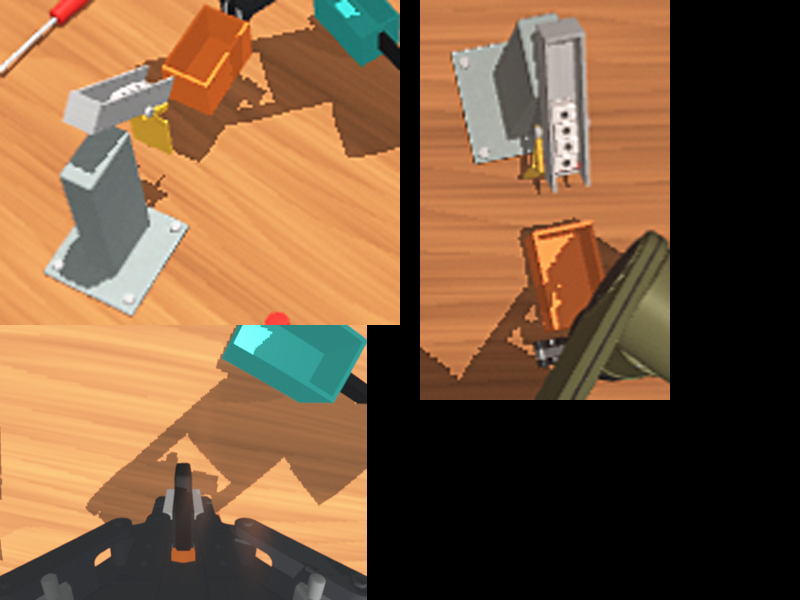

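The bin hangs level, with its front rim corners at panel (522,228) and (592,220) and the lip corners at (551,188) and (590,184). I check the lateral alignment.

Run:
```python
from h import *
import pickle
w,T,s,t=pickle.load(open('i2.pkl','rb'))
f=lambda p:(np.array(p,float)-[420,0]+.5)/2.5-.5+[350,130]
g=lambda p:(np.array(p,float)+.5)/2.5-.5+[170,180]
b=onz(t,f([(522,229),(593,220),(541,336)]),.143);l=onz(t,f([(551,189),(591,185)]),.1815)
print('bin',b.round(4).tolist(),'lip',l.round(4).tolist())
# scene: front rim corners left(-y? ) / right
print('scene rim(tri)',tri(s,g([(163,68),(213,88)]),t,f([(593,220),(522,229)])).round(4))
print('lip tri',tri(s,g([(149,67),(172,77)]),t,f([(591,185),(551,189)])).round(4))
yaw=np.radians(10.5);X=np.array([np.cos(yaw),np.sin(yaw)]);Y=np.array([-X[1],X[0]]);O=np.array([.62,-.245])
for n,p in(('bin',b[:2].mean(0)),('lip',l.mean(0))): print(n,(p[:2]-O)@X,(p[:2]-O)@Y)
```

```text
bin [[0.5519, -0.2105, 0.143], [0.56, -0.2818, 0.143], [0.4444, -0.2261, 0.143]] lip [[0.5857, -0.2342, 0.1815], [0.589, -0.2732, 0.1815]]
scene rim(tri) [[ 0.5603 -0.2819  0.1346  0.0037]
 [ 0.5516 -0.2103  0.1471  0.0009]]
lip tri [[ 0.5886 -0.272   0.1778  0.0043]
 [ 0.5857 -0.2348  0.1863  0.0032]]
bin -0.06315987189273908 0.010507843374695586
lip -0.03367559735672751 -0.0026063077028743616
```

```bash
python3 -m pendant '[[[1,0,-9,0,0,0,0],[1,-10,0,0,0,0,0],[1,-15,0,0,0,0,0],[1,-15,0,0,0,0,0],[1,-5,0,0,0,0,0],[1,0,0,0,0,0,0]]]'
python3 -m pendant '[[[1,-4,0,0,0,0,0],[1,-4,0,0,0,0,0],[1,0,0,0,0,0,0]]]'
python3 -m pendant '[[[1,-4,0,0,0,0,0],[1,-4,0,0,0,0,0],[1,0,0,0,0,0,0]]]'
```

```text
clock: 5.9
tcp_pos: [0.4857, -0.2728, 0.1204]
ee_rot: [-0.29, 3.126, -0.001]
contact_force: [0.9, -0.3, -2.2]
opening: 0.0089
gripper_force: 78.3
clock: 6.15
tcp_pos: [0.4914, -0.2713, 0.1203]
ee_rot: [-0.287, 3.128, -0.0]
contact_force: [-1.0, 0.3, -2.1]
opening: 0.0085
gripper_force: 78.3
clock: 6.4
tcp_pos: [0.4996, -0.2702, 0.1204]
ee_rot: [-0.286, 3.128, -0.001]
contact_force: [0.4, -0.5, -2.3]
opening: 0.0083
gripper_force: 78.3
```

```bash
python3 -m pendant '[[[1,-4,0,0,0,0,0],[1,-4,0,0,0,0,0],[1,0,0,0,0,0,0]]]'
python3 -m pendant '[[[1,-4,0,0,0,0,0],[1,-4,0,0,0,0,0],[1,0,0,0,0,0,0]]]'
python3 - <<'E'
from h import *
s=get_image('scene');t=get_image('top')
a=cv2.resize(s['frame'][180:300,180:300],None,fx=3.3,fy=3.3,interpolation=cv2.INTER_CUBIC)
b=cv2.resize(t['frame'][130:270,360:460],None,fx=3.3,fy=3.3,interpolation=cv2.INTER_CUBIC)
o=np.zeros((470,740,3),np.uint8);o[:a.shape[0],:a.shape[1]]=a;o[:b.shape[0],405:405+b.shape[1]]=b
cv2.imwrite('pics/m2.png',o[:,:,::-1])
E
```

```text
clock: 6.65
tcp_pos: [0.5055, -0.2684, 0.1195]
ee_rot: [0.287, -3.125, -0.001]
contact_force: [-4.0, -1.4, -4.8]
opening: 0.0088
gripper_force: 78.0
clock: 6.9
tcp_pos: [0.5128, -0.2667, 0.119]
ee_rot: [0.287, -3.124, -0.003]
contact_force: [-4.2, -1.5, -7.2]
opening: 0.0082
gripper_force: 77.9
```

View pics/m2.png

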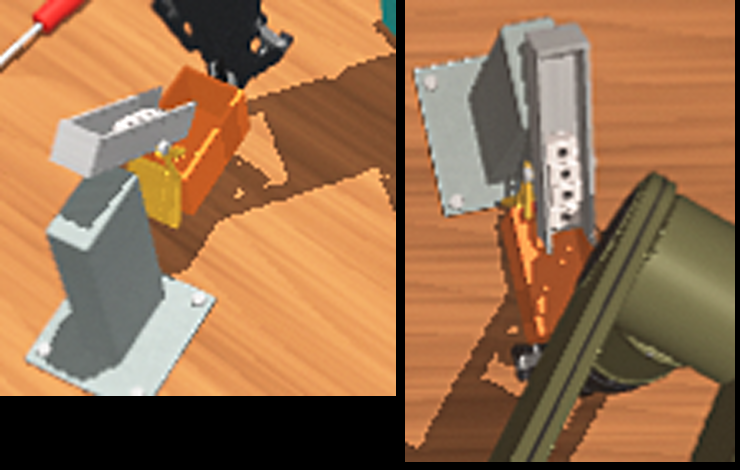

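The bin is centred under the lip and the paddle has begun to swing, with contact at TCP x of about 0.501. I push on to about 23 mm.

```bash
python3 -m pendant '[[[1,-4,0,0,0,0,0],[1,-4,0,0,0,0,0],[1,-2,0,0,0,0,0],[1,0,0,0,0,0,0],[1,0,0,0,0,0,0]]]'
python3 - <<'E'
from h import *
s=get_image('scene');t=get_image('top')
a=cv2.resize(s['frame'][180:300,180:300],None,fx=3.3,fy=3.3,interpolation=cv2.INTER_CUBIC)
b=cv2.resize(t['frame'][130:270,360:460],None,fx=3.3,fy=3.3,interpolation=cv2.INTER_CUBIC)
o=np.zeros((470,740,3),np.uint8);o[:a.shape[0],:a.shape[1]]=a;o[:b.shape[0],405:405+b.shape[1]]=b
cv2.imwrite('pics/m3.png',o[:,:,::-1])
# white blank pixels in chute trough (top)
c=t['frame'][165:215,395:420];print((c.min(2)>200).sum())
import pickle
c=pickle.load(open('i2.pkl','rb'))[3]['frame'][165:215,395:420];print((c.min(2)>200).sum())
E
```

```text
clock: 7.42
tcp_pos: [0.5217, -0.2647, 0.1186]
ee_rot: [0.287, -3.123, -0.004]
contact_force: [-6.8, -1.6, -8.6]
opening: 0.0087
gripper_force: 78.6
7
152
```

```bash
python3 -m pendant '[[[1,0,0,0,0,0,0],[1,0,0,0,0,0,0],[1,0,0,0,0,0,0],[1,0,0,0,0,0,0],[1,0,0,0,0,0,0],[1,0,0,0,0,0,0]]]'
python3 - <<'E'
from h import *
t=get_image('top');c=t['frame'][130:215,395:430];print((c.min(2)>200).sum())
s=get_image('scene');save(s,'s4');m=s['frame'][185:260,180:260];y,x=np.where(m.min(2)>200);print(len(x),list(zip(x+180,y+185))[:30])
E
```

```text
clock: 8.02
tcp_pos: [0.5221, -0.2645, 0.1192]
ee_rot: [0.287, -3.124, -0.004]
contact_force: [-5.2, -1.7, -8.6]
opening: 0.0085
gripper_force: 78.6
5
280 [(np.int64(191), np.int64(187)), (np.int64(190), np.int64(188)), (np.int64(191), np.int64(188)), (np.int64(189), np.int64(189)), (np.int64(190), np.int64(189)), (np.int64(188), np.int64(190)), (np.int64(189), np.int64(190)), (np.int64(187), np.int64(191)), (np.int64(188), np.int64(191)), (np.int64(186), np.int64(192)), (np.int64(187), np.int64(192)), (np.int64(184), np.int64(193)), (np.int64(185), np.int64(193)), (np.int64(183), np.int64(194)), (np.int64(184), np.int64(194)), (np.int64(182), np.int64(195)), (np.int64(183), np.int64(195)), (np.int64(181), np.int64(196)), (np.int64(182), np.int64(196)), (np.int64(180), np.int64(197)), (np.int64(181), np.int64(197)), (np.int64(180), np.int64(198)), (np.int64(244), np.int64(212)), (np.int64(205), np.int64(214)), (np.int64(206), np.int64(214)), (np.int64(229), np.int64(214)), (np.int64(203), np.int64(215)), (np.int64(226), np.int64(215)), (np.int64(199), np.int64(216)), (np.int64(224), np.int64(216))]
```

```bash
python3 -m pendant '[[[1,4,0,0,0,0,0],[1,8,0,0,0,0,0],[1,12,0,0,0,0,0],[1,15,0,0,0,0,0],[1,18,0,0,0,0,0],[1,16,0,0,0,0,0],[1,12,0,0,0,0,0],[1,0,0,0,0,0,0]]]'
python3 -m pendant '[[[1,0,0,0,0,0,0],[1,0,0,0,0,0,0]]]'
python3 - <<'E'
from h import *
t=get_image('top');s=get_image('scene')
a=cv2.resize(s['frame'][180:300,180:300],None,fx=3.3,fy=3.3,interpolation=cv2.INTER_CUBIC)
b=cv2.resize(t['frame'][130:270,360:460],None,fx=3.3,fy=3.3,interpolation=cv2.INTER_CUBIC)
o=np.zeros((470,740,3),np.uint8);o[:a.shape[0],:a.shape[1]]=a;o[:b.shape[0],405:405+b.shape[1]]=b
cv2.imwrite('pics/m4.png',o[:,:,::-1])
go([.438,-.28,.12])
E
```

```text
clock: 8.78
tcp_pos: [0.4392, -0.2813, 0.1213]
ee_rot: [-0.284, 3.127, -0.002]
contact_force: [-0.9, -1.0, -3.0]
opening: 0.0087
gripper_force: 79.3
clock: 8.95
tcp_pos: [0.4423, -0.2816, 0.1212]
ee_rot: [-0.285, 3.125, -0.003]
contact_force: [0.8, -0.9, -2.2]
opening: 0.0089
gripper_force: 79.3
tcp [ 0.4421 -0.2812  0.1207] xang -169.52 tool shift mm [3.9 2.  0.7] F [-1.3 -0.2 -2.7] clk 9.05
```

View pics/m4.png

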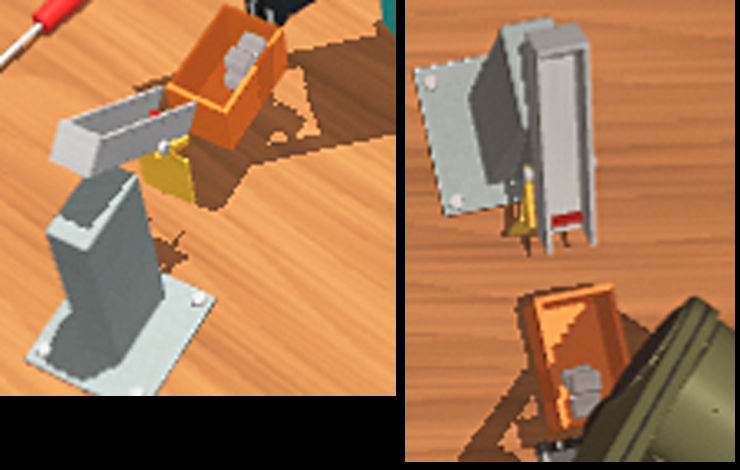

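The chute is empty with the red gate shut, and the blanks lie in the bin at scene panel (245,60). I carry it to a free spot on the bench.

```bash
python3 -m pendant '[[[1,-5,12,0,0,0,0],[1,-11,26,0,0,0,0],[1,-11,26,0,0,0,0],[1,-11,26,0,0,0,0],[1,-11,26,0,0,0,0],[1,-11,26,0,0,0,0],[1,-11,26,0,0,0,0],[1,-11,26,0,0,0,0]]]'
python3 -m pendant '[[[1,-11,26,0,0,0,0],[1,-7,15,0,0,0,0],[1,0,0,10,0,0,0],[1,0,0,20,0,0,0],[1,0,0,20,0,0,0],[1,0,0,15,0,0,0],[1,0,0,5,0,0,0],[1,0,0,0,0,0,0]]]'
python3 -m pendant '[[[1,0,0,4,0,0,0],[1,0,0,3,0,0,0],[1,0,0,3,0,0,0],[1,0,0,0,0,0,0]]]'
```

```text
clock: 9.72
tcp_pos: [0.4867, -0.0727, 0.1202]
ee_rot: [-0.287, 3.128, 0.001]
contact_force: [0.8, 0.3, -3.0]
opening: 0.0085
gripper_force: 79.4
clock: 10.38
tcp_pos: [0.4955, -0.0305, 0.049]
ee_rot: [0.287, -3.125, -0.002]
contact_force: [-0.1, 0.4, -3.6]
opening: 0.0085
gripper_force: 79.3
clock: 10.72
tcp_pos: [0.4965, -0.0316, 0.0404]
ee_rot: [-0.286, 3.128, -0.0]
contact_force: [-0.2, -0.8, -2.7]
opening: 0.0087
gripper_force: 79.3
```

```bash
python3 -m pendant '[[[1,0,0,3,0,0,0],[1,0,0,0,0,0,0],[1,0,0,0,0,0,0]]]'
python3 -m pendant '[[[1,0,0,2,0,0,0],[1,0,0,0,0,0,0]]]'
```

```text
clock: 10.97
tcp_pos: [0.497, -0.0317, 0.0378]
ee_rot: [-0.286, 3.127, -0.001]
contact_force: [-0.5, -0.8, 0.2]
opening: 0.0085
gripper_force: 79.9
clock: 11.13
tcp_pos: [0.4967, -0.0317, 0.0369]
ee_rot: [-0.286, 3.127, -0.001]
contact_force: [-4.5, 0.1, 14.5]
opening: 0.0086
gripper_force: 81.7
```

```bash
python3 -m pendant '[[[0.6,0,0,-2,0,0,0],[0.5,0,0,0,0,0,0],[0.5,0,0,0,0,0,0],[0.5,0,0,0,0,0,0],[0.5,0,0,-10,0,0,0],[0,0,0,-30,0,0,0],[0,0,0,-35,0,0,0],[0,0,0,-35,0,0,0]]]'
python3 -m pendant '[[[0,5,20,-35,0,0,0],[0,5,30,-35,0,0,0],[0,5,30,-20,0,0,0],[0,0,0,0,0,0,0],[0,0,0,0,0,0,0],[0,0,0,0,0,0,0]]]'
python3 - <<'E'
from h import *
import pickle
go([.568,0,.2])
im,T=wrist();save(im,'w5');pickle.dump((im,T),open('w5.pkl','wb'))
X=np.array([np.cos(.168),np.sin(.168)]);Y=np.array([-X[1],X[0]])
c=np.array([.4967,-.0317])+.073*X
print(proj(im,[np.r_[c+a*.05*X+b*.03*Y,.06] for a,b in((-1,-1),(-1,1),(1,1),(1,-1))],T).round(0).tolist())
E
```

```text
clock: 11.8
tcp_pos: [0.4954, -0.0314, 0.1475]
ee_rot: [0.286, -3.125, -0.001]
contact_force: [1.5, 0.2, -0.7]
opening: 0.0769
gripper_force: 0.0
clock: 12.3
tcp_pos: [0.4678, 0.0414, 0.2332]
ee_rot: [0.288, -3.128, 0.001]
contact_force: [-0.6, 0.6, -0.3]
opening: 0.0856
gripper_force: 0.0
tcp [0.4678 0.0414 0.2332] xang -169.48 tool shift mm [-91.  -59.   33.1] F [-0.6  0.6 -0.3] clk 12.3
[[190.0, 266.0], [262.0, 268.0], [265.0, 372.0], [199.0, 370.0]]
```

View pics/w5.png

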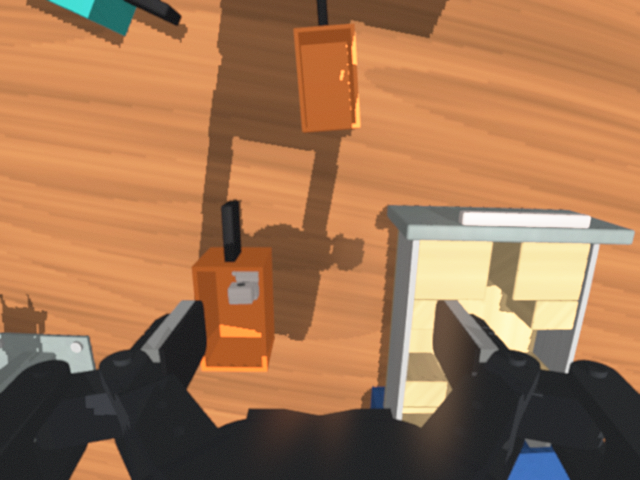

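The filled bin stands at (232,320) with the blanks at (243,285). The drawer front's outer top edge runs from (388,206) to (632,231), the handle slot is around x 491–517, and the insert's front blocks end near row 299. I refine these numerically.

Run:
```python
from h import *
import pickle
im,T=pickle.load(open('w5.pkl','rb'));f=im['frame'].astype(int)
g=cv2.GaussianBlur(im['frame'],(3,3),0).astype(int)
def edges(v,off,th=22):
    d=np.abs(v[2:]-v[:-2]).sum(1);return [(i+1+off,int(d[i])) for i in range(1,len(d)-1) if d[i]>th and d[i]>=d[i-1] and d[i]>d[i+1]]
for y in (250,265,280): print('row',y,edges(g[y,395:600],395))
for x in (440,470,540,565): print('col',x,edges(g[200:345,x],200))
for x in (395,620): print('col',x,edges(g[190:260,x],190))
for y in (290,310,330,350): print('binrow',y,edges(g[y,180:290],180))
for x in (220,250): print('bincol',x,edges(g[235:385,x],235))
print('front',onz(im,[(388,206),(632,231)],.092,T).round(4))
t=get_image('top');gt=cv2.GaussianBlur(t['frame'],(3,3),0).astype(int)
pickle.dump(t,open('t5.pkl','wb'))
```

```text
row 250 [(412, 223), (418, 49), (492, 195), (520, 182), (589, 223), (592, 223)]
row 265 [(410, 231), (417, 54), (489, 200), (517, 178), (586, 215), (589, 234), (595, 137)]
row 280 [(409, 227), (416, 51), (487, 185), (515, 186), (583, 217), (586, 224), (592, 157)]
col 440 [(206, 103), (225, 147), (240, 82), (299, 240)]
col 470 [(206, 94), (211, 246), (224, 152), (227, 64), (241, 77), (300, 23), (313, 247), (317, 61), (326, 28), (330, 23), (335, 112)]
col 540 [(208, 100), (213, 225), (226, 156), (229, 61), (242, 86), (299, 54), (302, 45), (329, 217)]
col 565 [(209, 98), (214, 229), (227, 153), (230, 56), (243, 81), (299, 52), (302, 56), (329, 244)]
col 395 [(205, 97), (225, 34)]
col 620 [(209, 26), (226, 103), (229, 138), (244, 113), (250, 23)]
binrow 290 [(193, 102), (198, 34), (217, 31), (227, 121), (251, 41), (259, 105), (264, 31), (273, 32)]
binrow 310 [(188, 149), (204, 95), (218, 33), (264, 38), (273, 35)]
binrow 330 [(205, 104), (219, 124), (255, 91), (265, 34), (274, 33)]
binrow 350 [(205, 118), (266, 30), (271, 103)]
bincol 220 [(247, 37), (266, 23), (324, 101), (336, 74), (366, 123), (371, 56)]
bincol 250 [(247, 37), (267, 24), (271, 112), (281, 38), (303, 105), (329, 126), (337, 120), (367, 110), (372, 60)]
front [[0.4404 0.0862 0.092 ]
 [0.4229 0.2773 0.092 ]]
```

Run:
```python
from h import *
import pickle
im,T=pickle.load(open('w5.pkl','rb'))
o=onz(im,[(440,225),(565,229),(470,211),(565,214)],.092,T)[:,:2]
sl=onz(im,[(492,250),(520,250),(487,280),(515,280)],.052,T)[:,:2]
ce=onz(im,[(470,300),(540,302)],.052,T)[:,:2]
ti=onz(im,[(440,240),(565,243)],.092,T)[:,:2]
ang=lambda v:np.degrees(np.arctan2(v[1],v[0]))
print('yaw edge',ang(o[1]-o[0])-90,ang(o[3]-o[2])-90,ang(ti[1]-ti[0])-90,'slot',ang(sl[2:].mean(0)-sl[:2].mean(0)),'slot w',np.linalg.norm(sl[1]-sl[0]))
y=np.radians(9.7);X=np.array([np.cos(y),np.sin(y)]);Y=np.array([-X[1],X[0]])
print('along X: outer',o@X,'inner',ti@X,'cut edge',ce@X,'slot Y',(sl@Y).round(4))
print('expected outer from cut edge -54 -..: cut centre by outer',(o[:2]@X).mean()+.124,'by cut edge',(ce@X).mean()+.054)
cx=((o[:2]@X).mean()+.124+(ce@X).mean()+.054)/2;cy=(sl@Y).mean();print('centre',cx*X+cy*Y)
r=onz(im,[(193,290),(198,340),(205,350),(271,350),(220,371),(250,372),(220,266),(250,267)],.06,T);print(r[:,:2]@np.c_[X,Y])
F=lambda p:(np.array(p,float)+.5)/3-.5+[170,100]
t=pickle.load(open('im0.pkl','rb'))['top']
print('top: outer',onz(t,F([(90,528),(302,491)]),.092)[:,:2]@np.c_[X,Y],'slot',onz(t,F([(179,445),(193,443),(187,495),(202,493)]),.052)[:,:2]@np.c_[X,Y])
```

```text
yaw edge 8.942511355381768 9.210413155056997 9.192209669046392 slot 8.764060223623389 slot w 0.024991704836591567
along X: outer [0.46180753 0.46307663 0.45111508 0.45173801] inner [0.47301702 0.47387609] cut edge [0.53782888 0.53971913] slot Y [0.11   0.135  0.1093 0.1348]
expected outer from cut edge -54 -..: cut centre by outer 0.5864420835444497 by cut edge 0.5927740043125327
centre [0.56057713 0.21986679]
[[ 0.52839572 -0.1440554 ]
 [ 0.57607727 -0.1434731 ]
 [ 0.58597325 -0.13794169]
 [ 0.58442337 -0.07875342]
 [ 0.60735244 -0.12581105]
 [ 0.60760367 -0.09840123]
 [ 0.5064382  -0.11959439]
 [ 0.5068825  -0.09453898]]
top: outer [[0.46513551 0.20272345]
 [0.46317466 0.01818925]] slot [[0.52643255 0.12191224]
 [0.52592299 0.1093612 ]
 [0.48116219 0.12221268]
 [0.48048169 0.10883547]]
```

Run:
```python
from h import *
import pickle
im,T=pickle.load(open('w5.pkl','rb'))
y=np.radians(9.2);X=np.array([np.cos(y),np.sin(y)]);Y=np.array([-X[1],X[0]]);B=np.c_[X,Y]
t=pickle.load(open('im0.pkl','rb'))['top'];F=lambda p:(np.array(p,float)+.5)/3-.5+[170,100]
o=onz(im,[(440,225),(565,229)],.092,T)[:,:2]@B;sl=onz(im,[(492,250),(520,250),(487,280),(515,280)],.066,T)[:,:2]@B;ce=onz(im,[(470,300),(540,302)],.066,T)[:,:2]@B
print(o,sl,ce)
to=onz(t,F([(90,528),(302,491)]),.092)[:,:2]@B;ts=onz(t,F([(179,445),(193,443),(187,495),(202,493)]),.066)[:,:2]@B;print(to,ts)
led=onz(im,[(460,218),(590,221)],.092,T)[:,:2]@B;print('ledge',led)
lt=onz(im,[(388,206),(632,243)],.005,T)[:,:2]@B;print(lt)
cx=(o[:,0].mean()+.124+ce[:,0].mean()+.054)/2
for cy in (sl[:,1].mean(),ts[:,1].mean()): print(cx,cy,cx*X+cy*Y)
go([.5675,-.015,.2])
```

```text
[[0.46135798 0.05352916]
 [0.46178939 0.14952467]] [[0.48666878 0.10751787]
 [0.48615082 0.13137295]
 [0.51271167 0.10707131]
 [0.51234955 0.13142202]] [[0.53089415 0.09495828]
 [0.53215313 0.15750128]]
[[0.46334872 0.20677476]
 [0.46299829 0.02223046]] [[0.52375698 0.12440775]
 [0.52336104 0.11198071]
 [0.47894712 0.12431409]
 [0.47838912 0.11106785]]
ledge [[0.45580965 0.06768235]
 [0.45510425 0.16863772]]
[[0.46329132 0.03087111]
 [0.49336806 0.28725769]]
0.5855486594897416 0.11934603771849422 [0.55893513 0.21142902]
0.5855486594897416 0.1179426008438158 [0.55915951 0.21004363]
tcp [0.4676 0.0408 0.2324] xang -169.56 tool shift mm [-88.2 -73.   32.1] F [-0.7 -0.1  0.1] clk 12.4
```

```bash
python3 -m pendant '[[[0,-20,-15,0,0,0,0],[0,-35,-29,0,0,0,0],[0,-33,-29,0,0,0,0],[0,0,0,30,0,0,0],[0,0,0,35,0,0,0],[0,0,0,35,0,0,0],[0,0,0,0,0,0,0],[0,0,0,0,0,0,0]]]'
python3 - <<'E'
from h import *
import pickle
go([.5675,-.015,.034])
im,T=wrist();save(im,'w6');g=cv2.GaussianBlur(im['frame'],(3,3),0)
hsv=cv2.cvtColor(im['frame'],cv2.COLOR_RGB2HSV);m=cv2.inRange(hsv,(7,190,90),(17,255,255))
X=np.array([np.cos(.183),np.sin(.183)]);Y=np.array([-X[1],X[0]]);c=np.array([.5675,-.015])
print('pred rim',proj(im,[np.r_[c+a*.05*X+b*.03*Y,.06] for a,b in((-1,-1),(-1,1),(1,1),(1,-1))],T).round(0).tolist())
for y in range(200,400,20):
    x=np.where(m[y,150:500])[0]+150
    print(y,(x.min(),x.max(),len(x)) if len(x) else None)
E
```

```text
clock: 13.07
tcp_pos: [0.5604, -0.0121, 0.1307]
ee_rot: [0.284, -3.121, -0.002]
contact_force: [-0.2, 0.2, 0.7]
opening: 0.0851
gripper_force: 0.0
tcp [ 0.5604 -0.0121  0.1307] xang -169.61 tool shift mm [-7.2 -4.4 96.7] F [-0.2  0.2  0.7] clk 13.0667
pred rim [[252.0, 183.0], [368.0, 183.0], [363.0, 355.0], [260.0, 355.0]]
200 (np.int64(255), np.int64(267), 13)
220 (np.int64(256), np.int64(268), 13)
240 (np.int64(256), np.int64(293), 38)
260 (np.int64(250), np.int64(320), 71)
280 (np.int64(251), np.int64(318), 67)
300 (np.int64(253), np.int64(318), 65)
320 (np.int64(253), np.int64(355), 65)
340 (np.int64(255), np.int64(350), 63)
360 None
380 None
```

```bash
python3 -m pendant '[[[0,-7,-4,10,0,0,0],[0,0,0,30,0,0,0],[0,0,0,30,0,0,0],[0,0,0,20,0,0,0],[0,0,0,6,0,0,0],[0,0,0,0,0,0,0],[0,0,0,0,0,0,0]]]'
python3 -c "
from h import *
go([.5675,-.015,.034])"
```

```text
clock: 13.7
tcp_pos: [0.572, -0.0141, 0.0391]
ee_rot: [-0.287, 3.126, -0.001]
contact_force: [-0.3, 0.4, 0.5]
opening: 0.0852
gripper_force: 0.0
tcp [ 0.572  -0.0141  0.0391] xang -169.52 tool shift mm [ 4.6 -0.   5.1] F [-0.3  0.4  0.5] clk 13.7
```

```bash
python3 -m pendant '[[[0,4,0,4,0,0,0],[0.2,0,0,0,0,0,0],[0.5,0,0,0,0,0,0],[0.5,0,0,0,0,0,0],[0.5,0,0,0,0,0,0],[0.5,0,0,0,0,0,0]]]' 35
python3 -m pendant '[[[0.6,0,0,-5,0,0,0],[0.6,0,0,-10,0,0,0],[0.6,0,0,-15,0,0,0],[0.6,0,0,-5,0,0,0],[0.6,0,0,0,0,0,0],[0.6,0,0,0,0,0,0]]]'
python3 -c "
from h import *
go([.559,.2105,.15])"
```

```text
clock: 14.2
tcp_pos: [0.5674, -0.0154, 0.0352]
ee_rot: [-0.287, 3.126, -0.002]
contact_force: [-1.6, -1.6, 5.5]
opening: 0.0597
gripper_force: 39.5
clock: 14.7
tcp_pos: [0.5666, -0.0145, 0.0692]
ee_rot: [-0.287, 3.127, -0.0]
contact_force: [-0.3, 0.6, -2.8]
opening: 0.0598
gripper_force: 38.7
tcp [ 0.5666 -0.0145  0.0692] xang -169.53 tool shift mm [-33.5 222.7 -80.8] F [-0.3  0.6 -2.8] clk 14.7
```

```bash
python3 -m pendant '[[[0.6,0,0,-15,0,0,0],[0.6,0,0,-25,0,0,0],[0.6,0,0,-25,0,0,0],[0.6,0,0,-15,0,0,0],[0.6,-2,13,0,0,0,0],[0.6,-4,25,0,0,0,0],[0.6,-4,25,0,0,0,0],[0.6,-4,25,0,0,0,0]]]' 40
python3 -m pendant '[[[0.6,-4,25,0,0,0,0],[0.6,-4,25,0,0,0,0],[0.6,-4,25,0,0,0,0],[0.6,-4,25,0,0,0,0],[0.6,-2,20,0,0,0,0],[0.6,-1,14,0,0,0,1.3],[0.6,0,0,0,0,0,0],[0.6,0,0,0,0,0,0]]]'
python3 - <<'E'
from h import *
import pickle
go([.559,.2105,.15])
im,T=wrist();save(im,'w7');pickle.dump((im,T),open('w7.pkl','wb'))
t=get_image('top');pickle.dump(t,open('t7.pkl','wb'))
hsv=cv2.cvtColor(im['frame'],cv2.COLOR_RGB2HSV);m=cv2.inRange(hsv,(7,190,60),(17,255,255))
y=np.radians(9.2);X=np.array([np.cos(y),np.sin(y)]);Y=np.array([-X[1],X[0]]);s=sense();c=s['tcp_pos'][:2];z0=s['tcp_pos'][2]-.0352
print('pred rim',proj(im,[np.r_[c+a*.05*X+b*.03*Y,z0+.06] for a,b in((-1,-1),(-1,1),(1,1),(1,-1))],T).round(0).tolist())
print('pred handle tip top',proj(im,[np.r_[c-.1*X+b*.005*Y,z0+.05] for b in(-1,1)],T).round(0).tolist())
c=np.array([.559,.2105]);
print('pred slot front/cut',proj(im,[np.r_[c+a*X+b*Y,.066] for a,b in((-.11,-.012),(-.11,.012),(-.054,-.034),(-.054,.034))],T).round(0).tolist())
print('pred front outer ',proj(im,[np.r_[c-.124*X+b*Y,.092] for b in(-.09,.09)],T).round(0).tolist())
for r in range(100,300,20):
    x=np.where(m[r])[0];print(r,(x.min(),x.max(),len(x)) if len(x) else None)
E
```

```text
clock: 15.37
tcp_pos: [0.5627, 0.0757, 0.1472]
ee_rot: [0.284, -3.126, -0.001]
contact_force: [0.2, -0.1, -3.6]
opening: 0.0596
gripper_force: 45.0
clock: 16.03
tcp_pos: [0.5569, 0.2106, 0.147]
ee_rot: [0.255, -3.128, 0.001]
contact_force: [-0.3, 0.4, -3.0]
opening: 0.0599
gripper_force: 45.0
tcp [0.5569 0.2106 0.147 ] xang -170.68 tool shift mm [-2.  -0.4 -3. ] F [-0.3  0.4 -3. ] clk 16.0333
pred rim [[203.0, 199.0], [424.0, 199.0], [400.0, 484.0], [229.0, 484.0]]
pred handle tip top [[295.0, 9.0], [332.0, 9.0]]
pred slot front/cut [[295.0, 53.0], [342.0, 53.0], [255.0, 164.0], [381.0, 165.0]]
pred front outer  [[117.0, 13.0], [519.0, 13.0]]
100 None
120 None
140 None
160 None
180 (np.int64(247), np.int64(392), 74)
200 (np.int64(253), np.int64(334), 81)
220 (np.int64(225), np.int64(412), 77)
240 (np.int64(226), np.int64(411), 88)
260 (np.int64(228), np.int64(410), 84)
280 (np.int64(229), np.int64(409), 94)
```

Run:
```python
from h import *
import pickle
im,T=pickle.load(open('w7.pkl','rb'));g=cv2.GaussianBlur(im['frame'],(3,3),0).astype(int)
def edges(v,off,th=30):
    d=np.abs(v[2:]-v[:-2]).sum(1);return [(i+1+off,int(d[i]),v[i+4 if i+4<len(v) else i].tolist()) for i in range(1,len(d)-1) if d[i]>th and d[i]>=d[i-1] and d[i]>d[i+1]]
for y in (30,70,100,130): print('row',y,edges(g[y,230:400],230))
for y in (220,260): print('rimrow',y,edges(g[y,190:430],190))
for x in (270,370): print('col',x,edges(g[0:230,x],0))
print('handle col',edges(g[0:200,315],0))
```

```text
row 30 [(286, 150, [189, 202, 197]), (301, 280, [26, 26, 27]), (313, 65, [70, 69, 69]), (332, 59, [72, 75, 73]), (336, 290, [192, 204, 199])]
row 70 [(290, 191, [252, 239, 180]), (297, 191, [116, 101, 73]), (301, 168, [26, 26, 27]), (321, 78, [78, 76, 76]), (332, 51, [71, 63, 52]), (336, 166, [154, 133, 96]), (340, 43, [141, 121, 88]), (345, 180, [251, 236, 177])]
row 100 [(297, 32, [123, 106, 78]), (301, 155, [27, 27, 28]), (336, 169, [149, 128, 93]), (339, 43, [133, 115, 83]), (344, 177, [248, 230, 169])]
row 130 [(249, 171, [161, 139, 101]), (302, 158, [27, 27, 28]), (335, 160, [152, 131, 94]), (339, 36, [140, 120, 87]), (344, 173, [250, 233, 173])]
rimrow 220 [(210, 149, [255, 173, 76]), (225, 141, [163, 83, 36]), (257, 136, [255, 177, 80]), (264, 132, [179, 93, 40]), (299, 99, [155, 148, 145]), (342, 175, [253, 250, 248]), (373, 214, [190, 104, 58]), (381, 34, [158, 85, 47]), (412, 174, [255, 183, 85])]
rimrow 260 [(213, 162, [255, 168, 73]), (228, 147, [162, 83, 35]), (259, 133, [255, 169, 75]), (268, 105, [206, 107, 47]), (273, 36, [179, 93, 41]), (299, 100, [142, 135, 132]), (319, 97, [76, 71, 69]), (337, 50, [159, 139, 132]), (354, 75, [254, 172, 97]), (363, 89, [190, 108, 71]), (379, 34, [155, 83, 45]), (410, 146, [255, 174, 79]), (425, 147, [119, 107, 104])]
col 270 [(8, 58, [105, 111, 109]), (50, 69, [155, 133, 96]), (177, 78, [156, 81, 34])]
col 370 [(6, 148, [167, 173, 169]), (10, 58, [192, 202, 198]), (35, 114, [95, 98, 95]), (50, 63, [170, 145, 106]), (54, 165, [250, 235, 177]), (163, 120, [184, 152, 110]), (177, 66, [190, 107, 58]), (198, 123, [255, 189, 97]), (213, 135, [252, 248, 245])]
handle col [(6, 154, [167, 175, 170]), (9, 63, [168, 179, 174]), (13, 293, [38, 38, 38]), (18, 33, [61, 60, 60]), (35, 64, [34, 33, 35]), (192, 109, [155, 80, 33])]
```

```bash
python3 -m pendant '[[[0.6,-1,-2,0,0,0,0],[0.6,0,0,10,0,0,0],[0.6,0,0,10,0,0,0],[0.6,0,0,8,0,0,0],[0.6,0,0,0,0,0,0]]]'
python3 -m pendant '[[[0.6,0,0,6,0,0,0],[0.6,0,0,6,0,0,0],[0.6,0,0,6,0,0,0],[0.6,0,0,6,0,0,0],[0.6,0,0,0,0,0,0]]]'
python3 -m pendant '[[[0.6,0,0,5,0,0,0],[0.6,0,0,5,0,0,0],[0.6,0,0,5,0,0,0],[0.6,0,0,0,0,0,0]]]'
python3 -c "
from h import *
go([.559,.2105,.049])"
```

```text
clock: 16.55
tcp_pos: [0.558, 0.2067, 0.118]
ee_rot: [0.249, -3.127, 0.002]
contact_force: [-0.8, 0.0, -2.7]
opening: 0.0595
gripper_force: 45.0
clock: 16.97
tcp_pos: [0.559, 0.2078, 0.0953]
ee_rot: [0.251, -3.129, 0.0]
contact_force: [-0.1, 0.2, -3.5]
opening: 0.0595
gripper_force: 45.0
clock: 17.3
tcp_pos: [0.5592, 0.2078, 0.0807]
ee_rot: [0.251, -3.13, 0.0]
contact_force: [0.1, 2.1, -3.2]
opening: 0.0597
gripper_force: 45.0
tcp [0.5592 0.2078 0.0807] xang -170.83 tool shift mm [-0.2  2.7 31.7] F [ 0.1  2.1 -3.2] clk 17.3
```

```bash
python3 -m pendant '[[[0.6,0,1,3,0,0,0],[0.6,0,0,5,0,0,0],[0.6,0,0,5,0,0,0],[0.6,0,0,0,0,0,0]]]'
python3 -m pendant '[[[0.6,0,0,5,0,0,0],[0.6,0,0,5,0,0,0],[0.6,0,0,2,0,0,0],[0.6,0,0,0,0,0,0]]]'
python3 -c "
from h import *
go([.559,.2105,.049])"
```

```text
clock: 17.63
tcp_pos: [0.5588, 0.2085, 0.0676]
ee_rot: [0.251, -3.13, 0.001]
contact_force: [-0.0, -1.0, -3.3]
opening: 0.0598
gripper_force: 45.0
clock: 17.97
tcp_pos: [0.5591, 0.2086, 0.0559]
ee_rot: [0.251, -3.13, 0.001]
contact_force: [0.9, -0.3, -2.1]
opening: 0.0596
gripper_force: 45.0
tcp [0.5591 0.2086 0.0559] xang -170.83 tool shift mm [-0.3  1.9  6.9] F [ 0.9 -0.3 -2.1] clk 17.9667
```

```bash
python3 -m pendant '[[[0.6,0,0,2,0,0,0],[0.6,0,0,2,0,0,0],[0.6,0,0,0,0,0,0]]]'
python3 -m pendant '[[[0.6,0,0,2,0,0,0],[0.6,0,0,0,0,0,0],[0.6,0,0,0,0,0,0]]]'
python3 -m pendant '[[[0.6,0,0,1,0,0,0],[0.6,0,0,0,0,0,0],[0.6,0,0,0,0,0,0]]]'
```

```text
clock: 18.22
tcp_pos: [0.5595, 0.2088, 0.0525]
ee_rot: [0.251, -3.131, 0.0]
contact_force: [0.3, -0.6, -2.2]
opening: 0.0597
gripper_force: 45.0
clock: 18.47
tcp_pos: [0.5596, 0.2088, 0.0507]
ee_rot: [0.251, -3.131, 0.0]
contact_force: [-0.8, -1.0, -2.7]
opening: 0.0595
gripper_force: 45.0
clock: 18.72
tcp_pos: [0.5596, 0.2088, 0.0497]
ee_rot: [0.251, -3.131, 0.0]
contact_force: [-0.1, 0.4, -3.2]
opening: 0.0595
gripper_force: 45.0
```

```bash
python3 -m pendant '[[[0.6,0,0,1.5,0,0,0],[0.6,0,0,0,0,0,0],[0.6,0,0,0,0,0,0]]]'
python3 -m pendant '[[[0.6,0,0,1,0,0,0],[0.6,0,0,0,0,0,0],[0.6,0,0,0,0,0,0]]]'
```

```text
clock: 18.97
tcp_pos: [0.5607, 0.209, 0.0493]
ee_rot: [-0.251, 3.129, 0.001]
contact_force: [0.2, 0.1, 4.9]
opening: 0.0595
gripper_force: 45.9
clock: 19.22
tcp_pos: [0.5614, 0.2091, 0.0492]
ee_rot: [-0.251, 3.127, 0.001]
contact_force: [0.2, -0.3, 10.1]
opening: 0.0595
gripper_force: 46.4
```

```bash
python3 -m pendant '[[[0.3,0,0,-1,0,0,0],[0.1,0,0,0,0,0,0],[0,0,0,0,0,0,0],[0,0,0,0,0,0,0],[0,0,0,0,0,0,0],[0,0,0,0,0,0,0]]]'
python3 -m pendant '[[[0,0,0,-5,0,0,0],[0,0,0,-15,0,0,0],[0,0,0,-30,0,0,0],[0,0,0,-35,0,0,0],[0,0,0,-35,0,0,0],[0,10,0,-35,0,0,0],[1,20,0,0,0,0,0],[1,0,0,0,0,0,0]]]'
python3 - <<'E'
from h import *
import pickle
go([.43,.188,.16])
im,T=wrist();save(im,'w8');g=cv2.GaussianBlur(im['frame'],(3,3),0).astype(int)
hsv=cv2.cvtColor(im['frame'],cv2.COLOR_RGB2HSV);m=cv2.inRange(hsv,(7,190,60),(17,255,255))
y=np.radians(9.2);X=np.array([np.cos(y),np.sin(y)]);Y=np.array([-X[1],X[0]]);c=np.array([.559,.2105])
print('pred rim',proj(im,[np.r_[c+a*.05*X+b*.03*Y,.074] for a,b in((-1,-1),(-1,1),(1,1),(1,-1))],T).round(0).tolist())
n,l,st,ce=cv2.connectedComponentsWithStats(m);k=1+st[1:,4].argmax();print(st[k],ce[k])
gm=((im['frame'].astype(int).ptp(2) if 0 else np.ptp(im['frame'].astype(int),axis=2))<25)&(im['frame'].max(2)>60)
x0,y0,w,h=st[k,:4];yy,xx=np.where(gm[y0:y0+h,x0:x0+w]);print('grey in bin',len(xx),xx.mean()+x0,yy.mean()+y0)
E
```

```text
clock: 19.72
tcp_pos: [0.5593, 0.2088, 0.0479]
ee_rot: [0.251, -3.131, 0.0]
contact_force: [-0.5, -0.7, 0.5]
opening: 0.0854
gripper_force: 0.0
clock: 20.38
tcp_pos: [0.5282, 0.2039, 0.2062]
ee_rot: [-0.252, 3.129, 0.001]
contact_force: [-0.9, 0.2, -1.0]
opening: 0.0639
gripper_force: 0.0
tcp [0.5282 0.2039 0.2062] xang -170.81 tool shift mm [99.5 -0.1 46. ] F [-0.9  0.2 -1. ] clk 20.3833
pred rim [[277.0, 208.0], [365.0, 208.0], [360.0, 338.0], [281.0, 338.0]]
[ 277  199   60  141 4657] [297.19261327 266.8093193 ]
grey in bin 940 322.55744680851063 238.57978723404256
```

The bin sits where predicted, with rim bounds (277,199) and 141 px long, and the blanks are inside. Next is the push on the drawer front with closed fingers.

```bash
python3 -m pendant '[[[1,30,0,0,0,0,0],[1,38,0,0,0,0,0],[1,38,0,0,0,0,0],[1,37,2,0,0,0,0],[1,0,0,30,0,0,0],[1,0,0,30,0,0,0],[1,0,0,0,0,0,0]]]'
python3 -c "
from h import *
go([.386,.1825,.06])"
```

```text
clock: 21.02
tcp_pos: [0.3843, 0.1818, 0.1389]
ee_rot: [0.251, -3.122, 0.004]
contact_force: [-1.6, -0.7, -1.2]
opening: 0.0001
gripper_force: 0.0
tcp [0.3843 0.1818 0.1389] xang -170.81 tool shift mm [-2.5  0.6 78.9] F [-1.6 -0.7 -1.2] clk 21.0167
```

```bash
python3 -m pendant '[[[1,0,0,25,0,0,0],[1,0,0,30,0,0,0],[1,0,0,20,0,0,0],[1,0,0,0,0,0,0],[1,-10,0,0,0,0,0],[1,-10,0,0,0,0,0],[1,-5,0,0,0,0,0],[1,0,0,0,0,0,0]]]'
python3 -m pendant '[[[1,-6,0,0,0,0,0],[1,-6,0,0,0,0,0],[1,-6,0,0,0,0,0],[1,-6,0,0,0,0,0],[1,-6,0,0,0,0,0],[1,-8,0,0,0,0,0],[1,-8,0,0,0,0,0],[1,-8,0,0,0,0,0]]]'
```

```text
clock: 21.68
tcp_pos: [0.4171, 0.1882, 0.0698]
ee_rot: [-0.25, 3.126, 0.002]
contact_force: [-0.3, -0.4, 0.6]
opening: -0.0
gripper_force: 0.0
clock: 22.35
tcp_pos: [0.4674, 0.196, 0.0682]
ee_rot: [-0.251, 3.131, 0.0]
contact_force: [-1.7, 1.4, 0.9]
opening: -0.0
gripper_force: 0.8
```

```bash
python3 -m pendant '[[[1,-9,0,0,0,0,0],[1,-9,0,0,0,0,0],[1,-9,0,0,0,0,0],[1,-9,0,0,0,0,0],[1,-9,0,0,0,0,0],[1,-9,0,0,0,0,0],[1,-9,0,0,0,0,0],[1,-9,0,0,0,0,0]]]'
python3 -m pendant '[[[1,-9,0,0,0,0,0],[1,-9,0,0,0,0,0],[1,-6,0,0,0,0,0],[1,-5,0,0,0,0,0],[1,-5,0,0,0,0,0],[1,-5,0,0,0,0,0],[1,0,0,0,0,0,0]]]'
python3 -c "
from h import *
go([.59,.21,.06]);s=sense();print(s['tcp_pos'][0]*.987+s['tcp_pos'][1]*.16)"
```

```text
clock: 23.02
tcp_pos: [0.5384, 0.2075, 0.0681]
ee_rot: [0.251, -3.131, -0.0]
contact_force: [-2.0, 1.5, 0.5]
opening: 0.0001
gripper_force: 0.8
clock: 23.6
tcp_pos: [0.5772, 0.2135, 0.0683]
ee_rot: [-0.251, 3.13, -0.0]
contact_force: [0.3, -0.4, 0.6]
opening: -0.0002
gripper_force: 0.0
tcp [0.5772 0.2135 0.0683] xang -170.84 tool shift mm [-12.   -5.5   8.3] F [ 0.3 -0.4  0.6] clk 23.6
0.6038971113998132
```

```bash
python3 -m pendant '[[[1,-4,0,0,0,0,0],[1,-4,0,0,0,0,0],[1,-4,0,0,0,0,0],[1,0,0,0,0,0,0]]]'
python3 -m pendant '[[[1,-4,0,0,0,0,0],[1,-4,0,0,0,0,0],[1,-2,0,0,0,0,0],[1,0,0,0,0,0,0]]]'
```

```text
clock: 23.93
tcp_pos: [0.5887, 0.2154, 0.0682]
ee_rot: [-0.251, 3.131, -0.0]
contact_force: [-1.2, 0.3, 0.9]
opening: -0.0002
gripper_force: 0.6
clock: 24.27
tcp_pos: [0.6, 0.2174, 0.0685]
ee_rot: [-0.251, 3.128, 0.001]
contact_force: [0.3, 0.9, 0.3]
opening: 0.0
gripper_force: 0.0
```

```bash
python3 -m pendant '[[[1,-3,0,0,0,0,0],[1,-3,0,0,0,0,0],[1,0,0,0,0,0,0]]]'
```

```text
clock: 24.52
tcp_pos: [0.6029, 0.2179, 0.0682]
ee_rot: [0.251, -3.129, 0.0]
contact_force: [-4.0, -0.6, 2.6]
opening: 0.0003
gripper_force: 2.0
```

Detent force is felt, so I keep going.

```bash
python3 -m pendant '[[[1,-4,0,0,0,0,0],[1,-4,0,0,0,0,0],[1,0,0,0,0,0,0]]]'
python3 -m pendant '[[[1,-4,0,0,0,0,0],[1,-3,0,0,0,0,0],[1,0,0,0,0,0,0]]]'
python3 -m pendant '[[[1,-3,0,0,0,0,0],[1,-3,0,0,0,0,0],[1,0,0,0,0,0,0]]]'
```

```text
clock: 24.77
tcp_pos: [0.6028, 0.2178, 0.068]
ee_rot: [0.25, -3.114, 0.003]
contact_force: [-19.7, -2.8, 16.5]
opening: -0.0003
gripper_force: 10.1
clock: 25.02
tcp_pos: [0.6027, 0.2178, 0.0678]
ee_rot: [0.249, -3.101, 0.006]
contact_force: [-33.2, -5.2, 26.9]
opening: -0.0002
gripper_force: 16.9
clock: 25.27
tcp_pos: [0.6026, 0.2177, 0.0678]
ee_rot: [0.248, -3.09, 0.008]
contact_force: [-44.9, -6.6, 36.6]
opening: -0.0003
gripper_force: 22.8
```

```bash
python3 -m pendant '[[[1,10,0,0,0,0,0],[1,12,0,0,0,0,0],[1,15,0,0,0,0,0],[1,20,0,-10,0,0,0],[1,25,0,-30,0,0,0],[1,30,0,-35,0,0,0],[1,20,0,-35,0,0,0],[1,0,0,0,0,0,0]]]'
python3 -m pendant '[[[1,25,0,0,0,0,0],[1,30,0,0,0,0,0],[1,0,0,0,0,0,0],[1,0,0,0,0,0,0]]]'
python3 - <<'E'
from h import *
import pickle
go([.4,.2,.2])
im,T=wrist();save(im,'w9');pickle.dump((im,T),open('w9.pkl','wb'));t=get_image('top');pickle.dump(t,open('t9.pkl','wb'))
y=np.radians(9.2);X=np.array([np.cos(y),np.sin(y)]);Y=np.array([-X[1],X[0]]);B=np.c_[X,Y]
g=cv2.GaussianBlur(im['frame'],(3,3),0).astype(int)
for Yc in (.06,.1,.14,.17):
    P=np.array([np.r_[x*X+Yc*Y,.092] for x in np.arange(.58,.72,.001)]);q=proj(im,P,T)
    ok=(q[:,1]<478)&(q[:,1]>1)&(q[:,0]>1)&(q[:,0]<638);q=q[ok];px=g[q[:,1].round().astype(int),q[:,0].round().astype(int)];xs=np.arange(.58,.72,.001)[ok]
    d=np.abs(np.diff(px,axis=0)).sum(1);print(Yc,[(round(xs[i],3),px[min(i+2,len(px)-1)].tolist()) for i in np.where(d>40)[0]])
F=t['frame'].astype(int)
for Yc in (.1,.14):
    P=np.array([np.r_[x*X+Yc*Y,.092] for x in np.arange(.6,.7,.0025)]);q=proj(t,P).round().astype(int);print(Yc,[F[b,a].tolist() for a,b in q])
E
```

```text
clock: 25.93
tcp_pos: [0.497, 0.2013, 0.1811]
ee_rot: [-0.252, 3.123, 0.003]
contact_force: [1.1, 0.6, -0.8]
opening: 0.0001
gripper_force: 0.0
clock: 26.27
tcp_pos: [0.4419, 0.1918, 0.1751]
ee_rot: [-0.252, 3.131, 0.0]
contact_force: [-0.7, -0.1, 0.1]
opening: -0.0003
gripper_force: 0.0
tcp [0.4419 0.1918 0.1751] xang -170.8 tool shift mm [ 40.   14.7 -25. ] F [-0.7 -0.1  0.1] clk 26.2667
0.06 []
0.1 []
0.14 []
0.17 []
0.1 [[201, 127, 80], [201, 129, 79], [203, 131, 81], [198, 126, 78], [191, 121, 75], [199, 125, 78], [200, 127, 78], [192, 122, 77], [198, 127, 77], [198, 127, 77], [199, 127, 78], [195, 124, 77], [188, 114, 68], [99, 89, 83], [58, 64, 63], [101, 90, 84], [255, 255, 255], [255, 255, 252], [255, 254, 251], [159, 143, 137], [173, 181, 174], [185, 193, 186], [183, 191, 183], [183, 191, 183], [186, 183, 161], [72, 75, 89], [52, 84, 151], [62, 96, 161], [63, 97, 160], [62, 92, 158], [62, 94, 158], [63, 97, 159], [62, 92, 159], [62, 95, 158], [63, 96, 160], [63, 96, 160], [61, 94, 158], [60, 94, 158], [62, 97, 161], [64, 100, 163]]
0.14 [[198, 126, 79], [198, 125, 78], [197, 125, 78], [201, 128, 79], [203, 129, 80], [202, 129, 80], [193, 121, 76], [192, 119, 76], [198, 125, 78], [192, 122, 76], [188, 120, 75], [205, 129, 78], [112, 79, 59], [62, 65, 62], [62, 65, 62], [77, 72, 69], [255, 255, 255], [255, 255, 252], [254, 247, 243], [164, 148, 140], [174, 180, 172], [183, 188, 181], [180, 185, 178], [186, 192, 180], [103, 96, 78], [60, 87, 157], [62, 96, 165], [66, 100, 164], [66, 100, 164], [63, 96, 160], [62, 95, 159], [63, 96, 160], [61, 94, 160], [64, 98, 165], [64, 97, 163], [64, 97, 164], [63, 95, 162], [63, 95, 164], [63, 97, 164], [64, 98, 167]]
```

The top view shows the drawer front's inner edge meeting the blue cabinet. I take one sharper numerical check of the gap from the wrist camera.

```bash
python3 -m pendant '[[[1,0,0,-30,0,0,0],[1,-25,0,-30,0,0,0],[1,-30,0,-20,0,0,0],[1,-30,0,0,0,0,0],[1,-30,0,0,0,0,0],[1,0,0,0,0,0,0],[1,0,0,0,0,0,0],[1,0,0,0,0,0,0]]]'
python3 - <<'E'
from h import *
im,T=wrist();save(im,'w10')
y=np.radians(9.2);X=np.array([np.cos(y),np.sin(y)]);Y=np.array([-X[1],X[0]])
g=im['frame'].astype(int);xs=np.arange(.63,.68,.001)
for Yc in (.05,.07,.17,.19):
    q=proj(im,[np.r_[x*X+Yc*Y,.092] for x in xs],T).round().astype(int)
    print(Yc,q[0],q[-1],[(round(x,3),*g[b,a].tolist()) for x,(a,b) in zip(xs,q) if 0<=b<480 and 0<=a<640 and .636<x<.672])
E
```

```text
clock: 27.03
tcp_pos: [0.5566, 0.2102, 0.254]
ee_rot: [0.25, -3.13, 0.0]
contact_force: [0.1, -0.2, -0.4]
opening: -0.0001
gripper_force: 0.0
0.05 [234 282] [238 337] [(np.float64(0.637), 99, 104, 104), (np.float64(0.638), 104, 109, 107), (np.float64(0.639), 103, 109, 108), (np.float64(0.64), 103, 108, 105), (np.float64(0.641), 103, 110, 108), (np.float64(0.642), 101, 108, 106), (np.float64(0.643), 101, 107, 106), (np.float64(0.644), 102, 107, 107), (np.float64(0.645), 100, 106, 105), (np.float64(0.646), 101, 108, 106), (np.float64(0.647), 104, 108, 107), (np.float64(0.648), 98, 106, 104), (np.float64(0.649), 102, 108, 106), (np.float64(0.65), 104, 111, 110), (np.float64(0.651), 105, 111, 109), (np.float64(0.652), 109, 116, 114), (np.float64(0.653), 112, 121, 118), (np.float64(0.654), 114, 124, 120), (np.float64(0.655), 114, 121, 119), (np.float64(0.656), 117, 122, 120), (np.float64(0.657), 114, 120, 117), (np.float64(0.658), 116, 123, 119), (np.float64(0.659), 114, 121, 119), (np.float64(0.66), 115, 121, 120), (np.float64(0.661), 116, 124, 120), (np.float64(0.662), 116, 122, 120), (
[... 3420 characters left out ...]
at64(0.652), 184, 194, 190), (np.float64(0.653), 201, 212, 206), (np.float64(0.654), 208, 219, 214), (np.float64(0.655), 207, 218, 214), (np.float64(0.656), 208, 220, 214), (np.float64(0.657), 207, 219, 215), (np.float64(0.658), 205, 218, 213), (np.float64(0.659), 203, 215, 211), (np.float64(0.66), 204, 216, 212), (np.float64(0.661), 200, 212, 206), (np.float64(0.662), 181, 189, 186), (np.float64(0.663), 151, 155, 155), (np.float64(0.664), 114, 121, 132), (np.float64(0.665), 73, 87, 116), (np.float64(0.666), 50, 70, 109), (np.float64(0.667), 51, 78, 124), (np.float64(0.668), 76, 120, 193), (np.float64(0.669), 78, 125, 202), (np.float64(0.67), 76, 124, 200), (np.float64(0.671), 76, 125, 201)]
```

There may be a gap of about 2 mm. I re-touch the front to see whether it still sits at the stop (TCP x 0.6027) and has not sprung back.

```bash
python3 -m pendant '[[[1,10,0,30,0,0,0],[1,0,0,38,0,0,0],[1,0,0,38,0,0,0],[1,0,0,38,0,0,0],[1,0,0,30,0,0,0],[1,0,0,10,0,0,0],[1,0,0,0,0,0,0]]]'
python3 -m pendant '[[[1,-15,0,0,0,0,0],[1,-15,0,0,0,0,0],[1,-10,0,0,0,0,0],[1,-8,0,0,0,0,0],[1,0,0,0,0,0,0],[1,0,0,0,0,0,0]]]'
python3 -m pendant '[[[1,-3,0,0,0,0,0],[1,0,0,0,0,0,0]]]'
python3 -m pendant '[[[1,-3,0,0,0,0,0],[1,0,0,0,0,0,0]]]'
```

```text
clock: 27.67
tcp_pos: [0.5434, 0.2079, 0.0683]
ee_rot: [0.251, -3.125, 0.002]
contact_force: [-0.0, -0.1, 0.1]
opening: -0.0001
gripper_force: 0.0
clock: 28.17
tcp_pos: [0.5941, 0.2164, 0.0718]
ee_rot: [-0.251, 3.131, 0.0]
contact_force: [0.1, 0.1, -0.0]
opening: 0.0
gripper_force: 0.0
clock: 28.33
tcp_pos: [0.5964, 0.2168, 0.0711]
ee_rot: [0.251, -3.131, 0.0]
contact_force: [0.5, 1.0, 0.6]
opening: -0.0001
gripper_force: 0.0
clock: 28.5
tcp_pos: [0.5999, 0.2173, 0.0709]
ee_rot: [-0.251, 3.131, 0.0]
contact_force: [-0.4, 0.2, -1.1]
opening: 0.0002
gripper_force: 0.0
```

```bash
python3 -m pendant '[[[1,-2,0,0,0,0,0],[1,0,0,0,0,0,0]]]'
python3 -m pendant '[[[1,-2,0,0,0,0,0],[1,0,0,0,0,0,0]]]'
python3 -m pendant '[[[1,-3,0,0,0,0,0],[1,0,0,0,0,0,0]]]'
```

```text
clock: 28.67
tcp_pos: [0.6019, 0.2177, 0.0709]
ee_rot: [-0.251, 3.131, 0.0]
contact_force: [1.8, 0.6, -1.5]
opening: 0.0
gripper_force: 0.0
clock: 28.83
tcp_pos: [0.6029, 0.2178, 0.0707]
ee_rot: [0.251, -3.13, 0.0]
contact_force: [-1.5, 0.1, 0.8]
opening: 0.0
gripper_force: 1.0
clock: 29.0
tcp_pos: [0.6028, 0.2178, 0.0706]
ee_rot: [0.251, -3.124, 0.001]
contact_force: [-8.6, -1.5, 6.4]
opening: 0.0
gripper_force: 4.1
```

The drawer is still at its hard stop (same 0.6028), so it stayed shut. I retreat and hand in.

```bash
python3 -m pendant '[[[1,10,0,0,0,0,0],[1,15,0,0,0,0,0],[1,25,0,0,0,0,0],[1,20,0,-25,0,0,0],[1,10,0,-35,0,0,0],[1,0,0,-30,0,0,0],[1,0,0,0,0,0,0],[1,0,0,0,0,0,0]]]'
python3 -c "
from plant import close_job
print(close_job())"
```

```text
clock: 29.67
tcp_pos: [0.5294, 0.2063, 0.1635]
ee_rot: [-0.251, 3.125, 0.002]
contact_force: [0.6, 0.5, 0.1]
opening: -0.0001
gripper_force: 0.0
the job is handed in; nothing more can be done
None
```

The job is handed in at about 30 s of 72 s; the judge gave no verdict, but all four blanks are in the bin, the bin is in the drawer cut-out with its handle to the front, and the drawer is shut: a second touch found the same hard stop, though images hint at a gap of about 2 mm.

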